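# Set the drip tray under the boiler drain

## Robot

A 6-joint arm with a two-finger parallel gripper is mounted at the origin on the work surface. World frame = base frame: x ahead of the robot, y to its left, z up, the work surface at z = 0. Lengths are in m, angles in degrees, forces in N, time in s.
With the tool pointing down it reaches from about 0.35 to 0.875 m from the base axis. Payload 4.2 kg.
Tool frame: the origin (TCP) lies at the very end of the fingers, on their centre line; the grasp point (between the pads) lies bot.grip_depth behind it (bot.grip_depth is the distance from the TCP to the grasp point, in m); z points along the fingers, y is the line along which they close (so a half turn about z gives the same grasp; the last joint's range is limited). The gripper opens to 85 mm and grips with 20 to 120 N. Pads are 22 mm wide; open, the fingers measure 114 mm over their backs; the gripper's body (76 mm by 85 mm) begins 54 mm behind the grasp point. The pads swing forward as they close: fully open they stand 13 mm farther back than shut.
Start: joints at [14.817, 22.042, 0.453, 0, -68.411, -14.817], TCP at [0.625, 0, 0.231] pointing down, gripper open.
Joint ranges: [-179.83, 179.83], [-69.29, 118.12], [-61.27, 80.66], [-181.25, 117.63], [-171.15, -9.14], [-177.46, 177.46]. Speed limits (degrees/s): [159.86, 159.86, 180, 180, 180, 180].

## Interface

Orientations are given as [roll, pitch, yaw] about the fixed x, y, z axes, in that order (R = Rz(yaw) Ry(pitch) Rx(roll)).
In Python, from workcell import get_obs, optics, bot gives the robot as it stands. The module is installed in compiled form; this text tells all that it offers.
- The arm moves only by the tool send_rows, never from a script. Its argument "plan" is a list of rows, each an object of numbers: "claw": the opening, from 0 (shut) to 1 (fully open); "x", "y", "z": the shift along the tool's x, y, z each as a share of 0.15 m, from -1 to 1; "rx", "ry", "rz": the turn, a rotation vector about the tool's x, y, z each as a share of pi rad, from -1 to 1. In form: [{"claw": .., "x": .., "y": .., "z": .., "rx": .., "ry": .., "rz": ..}, ...]. A call has 1 to 20 rows; each row is the pose to reach, as a shift and turn from the pose commanded when the call began, along the tool's axes at that moment, turning the shorter way round; what a row does not reach only later rows make up. A row lasts 1/8 s, in which the tool goes at most 62.5 mm and 10.7 degrees, less where a joint would pass 70% of its speed; a pose out of reach is approached as far as the arm can. A call with a number of a shift or a turn outside -1 to 1 is refused whole. A call with a gripper value outside its range is refused whole. The fingers move at their own pace and stop on an object; "force" is the grip in N (left out, the last holds). Time passes only in rows, so rows that repeat a pose let the fingers close. It gives the time, the measured TCP pose, the force, the opening and the grip force at its end, in the units of the state.
- get_obs(): the state, without advancing time (a new reading comes with each control period).
- optics.read_camera(name): name is "scene" or "side" or "wrist"; returns the picture (400x640x3 uint8, red, green, blue); there is no depth.
- optics.calibration(name): a dict with "camera_matrix" (3x3 intrinsics, pixels), "k1" (the pictures are not rectified: a ray, as slopes to the right and down, at radius r is drawn at 1 + k1 r^2 times it, then the intrinsics apply), "world_to_cam" (4x4, takes a point from world to camera coordinates); the wrist camera has in their place "mount" (4x4, takes a point from camera to tool coordinates, whose origin is the TCP and whose axes are the flange's). Camera axes: x right, y up, looking along -z (the intrinsics and any distortion apply to the point x, -y, -z); pixel columns grow to the right and rows downward; lengths in m; the calibration is good to about 2 mm. A picture is of the moment at which its call begins: read the wrist's pose just before it. calibration takes no time and is no camera call.
- bot.finish_job(): hands the job in; it is judged then, once.
The state is a dict: "time_s": time; "joint_pos": joint angles; "qd": joint speeds; "tau": joint torques, N m; "ee_pos": TCP position; "ee_rot": TCP orientation; "force": force on the tool from outside, world axes, zero at the start; "wrist_torque": the same for the moment, N m; "opening": finger opening in m; "gripper_force": force on a finger pad.
Only numpy, scipy, OpenCV 4.12 (cv2) and the standard library are available. Lean on these libraries where they do the work, as an engineer would, in place of code of your own. Each camera call takes 0.05 s, during which the arm holds its last target. There are 200 camera calls.

## Task

Get the boiler's drain ready. First take the small can out of the way and stand it upright on the cork mat, then slide the widest drip tray that will go between the guide rails under the pipes until it is fully home against the end stop, and last turn the drain lever fully open, in line with the pipe. Leave the other two trays, the mug and the big can beside the pipes where they are.

Things in the scene. Friction and masses are not known exactly. Their poses are not given: they have to be found in the camera images.
- manifold: Fixed drain manifold. Origin on the table midway between its front posts; x points away from the robot along the lane, y left. Two level foam-lagged pipes, diameter 50, run along y at x = 0 and 70, axes 160 above the table (underside 135), from y = -120 to 200, with upright legs at y = 200. Posts 16 square stand under both pipes at y = +-56. Quarter-turn valve on the front pipe at y = 135.
- lane_mouth (a point): Middle of the lane's mouth, on the table, at manifold x = -30, y = 0. From here two guide rails, 22 high, inner faces 92 apart, run along x under the pipes; in front of it they flare out to about 108 apart over 35.
- lane_stop (a point): Middle of the end stop's front face, on the table, at manifold x = 80, y = 0: a bar 30 high across the lane's far end.
- spout_tip (a point): Lower end of the copper drain spout (diameter 18), at manifold x = 35, y = 0, 60 above the table.
- drain_lever (a joint): Quarter-turn valve lever, turning level about the upright axis at valve_axis: 0 = shut, lever square across the pipe and pointing to the manifold's -x; it turns clockwise seen from above, to 1.57 = open, lever in line with the pipe and pointing to the manifold's +y. It stays where it is left.
- valve_axis (a point): Pivot of the lever, at the lever's mid-height (235 above the table), on the front pipe 135 to the left of the lane's middle.
- lever_tip (a point): Outer end of the lever, 115 from the pivot. The lever is 18 wide, 14 high over its outer 70 (black grip), nothing within 40 below it.
- tray_medium: Open grey drip tray, 110 long (x), 82 wide (y), 28 high, walls 4; the medium of three, the widest that fits the lane; fully home its origin is at manifold x = 25. Origin: centre of the underside. A black flat-sided handle (16 thick in y, 22 deep, 95 long) rises from its front (-x) wall, leaning 24 degrees from vertical towards -x; top end 107 high, 94 in front of the origin.
- tray_medium_grip (a point): Point on the handle's centre line, 82 in front of the tray's origin and 79 above its underside: a good place to grip, fingers closing along the tray's y, tool leaning 24 degrees along the handle.
- tray_narrow: Open grey drip tray, 110 long (x), 60 wide (y), 28 high, walls 4; the narrowest of the three, too small for the job. Origin: centre of the underside. A black flat-sided handle (16 thick in y, 22 deep, 95 long) rises from its front (-x) wall, leaning 24 degrees from vertical towards -x; top end 107 high, 94 in front of the origin.
- tray_wide: Open grey drip tray, 110 long (x), 106 wide (y), 28 high, walls 4; the widest of the three, too wide for the lane. Origin: centre of the underside. A black flat-sided handle (16 thick in y, 22 deep, 95 long) rises from its front (-x) wall, leaning 24 degrees from vertical towards -x; top end 107 high, 94 in front of the origin.
- can: Small white drinks can, 53 diameter, 90 high, standing in the mouth of the lane just in front of the pipes. Origin: centre of its underside.
- mat: Cork mat fixed on the table, 100 by 100, 4 thick. Origin: centre of its underside.
- big_can_a: Bystander: large green drinks can, 66 diameter, 115 high. Origin: centre of its underside.
- mug: Bystander: white mug, 80 diameter, 90 high. Origin: centre of its underside.

How it is judged:
By the outcome, as a careful person would: the job done as asked, in the order asked, and still so for the second after the job is handed in, with the robot touching nothing.
It also fails if it takes over 72 s, if anything falls off the work surface, if the arm or the gripper's body presses on something with over 40 N, if the wrist force passes 120 N, or if a joint passes its speed limit or range.

## Working session

There is one attempt and no reset: what is moved stays moved. The work goes in short steps, Python scripts to look and compute and a tool call to move; the robot and the scene stay as the last step left them, time stands still between calls to the robot, and variables do not carry over. Pictures are saved under pics/ and viewed, at most 10 in all, crops included, and the job is handed in when it is done.

Besides the shell and the picture viewer there is one more tool, called after "Call:" in YAML: its name, and indented under it one key for each argument. send_rows: Moves the arm, as the interface text tells. Its arguments: {"type":"object","properties":{"plan":{"type":"array","items":{"type":"object","properties":{"claw":{"type":"number"},"x":{"type":"number"},"y":{"type":"number"},"z":{"type":"number"},"rx":{"type":"number"},"ry":{"type":"number"},"rz":{"type":"number"}}}},"force":{"type":"number"}},"required":["plan"]}

```bash
mkdir -p pics
python3 - <<'E'
from workcell import get_obs, optics, bot
import cv2, numpy as np
s=get_obs(); print(s, bot.grip_depth)
for n in ["scene","side","wrist"]:
    im=optics.read_camera(n); cv2.imwrite(f"pics/{n}0.png",im[:,:,::-1])
    c=optics.calibration(n); print(n,{k:np.round(v,4).tolist() for k,v in c.items()})
E
```

```text
{'time_s': 0.0, 'joint_pos': array([ 1.48168769e+01,  2.20889392e+01,  3.78752014e-01, -3.03092091e-02,
       -6.84110678e+01, -1.48158874e+01]), 'qd': array([ 0.00879646, -0.10159728,  0.01500459, -0.09311844, -0.08269433,
       -0.17018003]), 'tau': array([-9.55001960e-04, -3.92286408e+01,  1.88399577e+01,  4.18616563e+00,
       -4.72148502e-03,  8.27910434e-07]), 'ee_pos': array([6.24403021e-01, 2.62454315e-05, 2.30230346e-01]), 'ee_rot': array([ 1.79875573e+02, -3.78421117e-03, -9.00101883e+01]), 'force': array([ 0.38944857, -0.83717038,  0.24328458]), 'wrist_torque': array([-0.0060418 ,  0.01011804, -0.05439253]), 'gripper_force': 0.0, 'opening': 0.08532105412339423} 0.0187
scene {'camera_matrix': [[445.9956, 0.0, 317.5214], [0.0, 445.9956, 196.9845], [0.0, 0.0, 1.0]], 'k1': -0.1242, 'world_to_cam': [[0.3405, 0.9402, -0.0127, -0.2119], [-0.7899, 0.2934, 0.5385, 0.3586], [0.51, -0.1733, 0.8425, -1.5107], [0.0, 0.0, 0.0, 1.0]]}
side {'camera_matrix': [[453.6632, 0.0, 318.8897], [0.0, 453.6632, 195.1004], [0.0, 0.0, 1.0]], 'k1': -0.0745, 'world_to_cam': [[-0.7761, -0.6305, 0.0108, 0.4311], [0.4915, -0.5939, 0.637, -0.3889], [-0.3952, 0.4997, 0.7708, -1.3267], [0.0, 0.0, 0.0, 1.0]]}
wrist {'camera_matrix': [[313.8605, 0.0, 320.3694], [0.0, 313.8605, 201.0265], [0.0, 0.0, 1.0]], 'k1': 0.0206, 'mount': [[0.0004, 0.9462, 0.3236, 0.0826], [1.0, -0.0002, -0.0006, -0.0002], [-0.0005, 0.3236, -0.9462, -0.1418], [0.0, 0.0, 0.0, 1.0]]}
```

View pics/scene0.png

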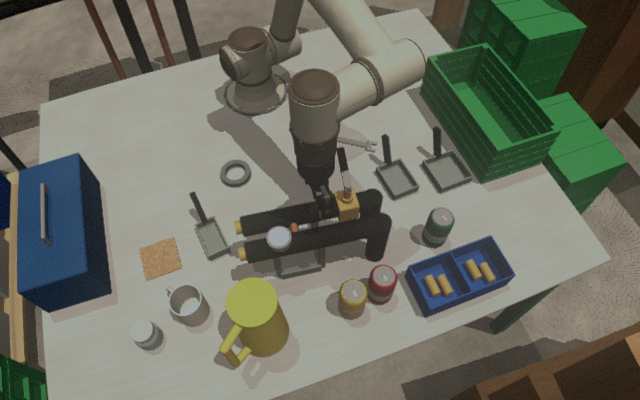

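View pics/side0.png

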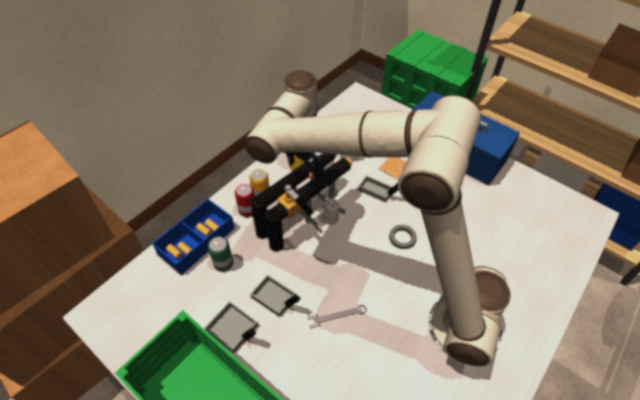

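The scene view shows the pipes from (240,235) to (385,210), the lever at (343,155–190), three trays at (210,235), (397,178) and (445,170), the mat at (160,258), and white cans at (280,238) and (145,333). I'll check the wrist view and some enlarged crops.

Run:
```python
import cv2, numpy as np
s=cv2.imread("pics/scene0.png"); d=cv2.imread("pics/side0.png")
cv2.imwrite("pics/c1.png",cv2.resize(s[130:330,120:480],(792,440),interpolation=cv2.INTER_CUBIC))
cv2.imwrite("pics/c2.png",cv2.resize(d[140:360,150:420],(736,600),interpolation=cv2.INTER_CUBIC))
```

```text
(no output)
```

View pics/wrist0.png

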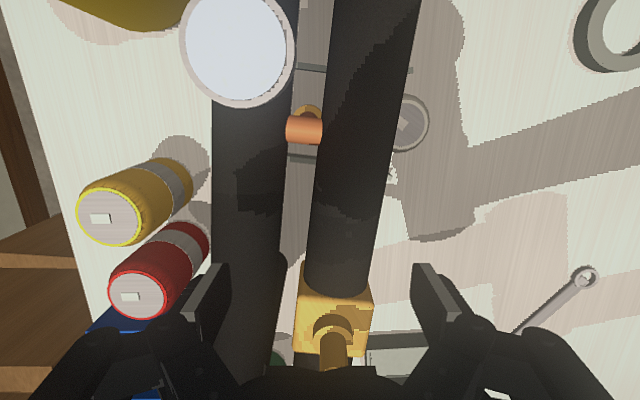

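View pics/c1.png

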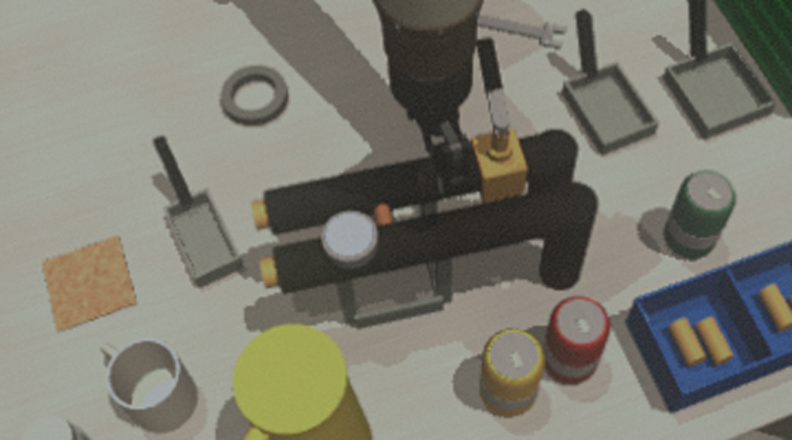

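View pics/c2.png

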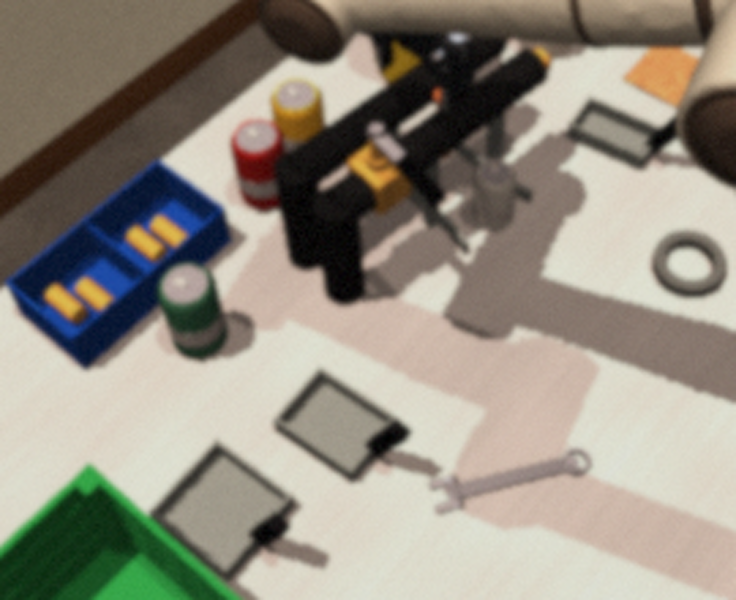

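The scene crop shows the can hidden behind the front pipe, and the disk at crop (350,237) is a gauge. The side crop shows the can at (494,190) and the lever tip at (465,248). The trays are at side crop (342,425) for the medium one and (225,510) for the wide one. The wrist view shows the can's top at (405,122). Next I'll fit poses.

```bash
cat > h.py <<'E'
import numpy as np, cv2
from scipy.optimize import least_squares
from scipy.spatial.transform import Rotation as Ro
from workcell import get_obs, optics, bot
def tool(s=None):
    s=s or get_obs(); T=np.eye(4); T[:3,:3]=Ro.from_euler('xyz',s['ee_rot'],degrees=True).as_matrix(); T[:3,3]=s['ee_pos']; return T
def W2C(n,T=None):
    c=optics.calibration(n)
    return np.linalg.inv(T@c['mount']) if n=='wrist' else np.array(c['world_to_cam'])
def proj(n,P,T=None):
    c=optics.calibration(n); M=W2C(n,T); q=np.atleast_2d(P)@M[:3,:3].T+M[:3,3]
    r=np.c_[q[:,0]/-q[:,2],-q[:,1]/-q[:,2]]; r=r*(1+c['k1']*(r**2).sum(1,keepdims=True))
    K=np.array(c['camera_matrix']); return r*[K[0,0],K[1,1]]+K[:2,2]
def tri(obs):  # [(name,px,T)]
    f=lambda p:np.concatenate([proj(n,p,T)[0]-px for n,px,T in obs])
    r=least_squares(f,[.6,0,.05]); return r.x,np.abs(r.fun).max()
def onz(n,px,z,T=None):
    return least_squares(lambda p:proj(n,[*p,z],T)[0]-px,[.6,0]).x
def place(p,L): 
    c,s=np.cos(p[2]),np.sin(p[2]); L=np.array(L,float); return np.c_[p[0]+c*L[:,0]-s*L[:,1],p[1]+s*L[:,0]+c*L[:,1],L[:,2]]
def fit(obs,x0=(.6,0,0),free=0): # obs: [(name,local,px,T)]
    def f(p): return np.concatenate([proj(n,place(p,[np.array(l)+[0,0,p[3] if free else 0]]),T)[0]-px for n,l,px,T in obs])
    r=least_squares(f,list(x0)+[0]*free); return r.x,r.fun.reshape(-1,2)
S=lambda u,v:np.array([120+u/2.2,130+v/2.2]); D=lambda u,v:np.array([150+u/2.726,140+v/2.727])
E
cat > m1.py <<'E'
from h import *
np.set_printoptions(precision=4,suppress=True)
T0=tool()
print('can',tri([('wrist',np.array([407,122]),T0),('side',D(494,170),None)]))
print('lever tip',tri([('scene',S(486,42),None),('side',D(465,248),None)]), 'bodytop',tri([('scene',S(499,143),None),('side',D(376,155),None)]))
print('pipeends',tri([('scene',S(272,211),None),('side',D(538,62),None)]))
def tray(w,sp,dp):
    L=[(-.055,-w/2,.028),(.055,-w/2,.028),(.055,w/2,.028),(-.055,w/2,.028)]
    o=[('scene',l,S(*q),None) for l,q in zip(L,sp)]+[('side',l,D(*q),None) for l,q in zip(L,dp)]
    p,r=fit(o,(.6,.4,0),1); print(w,p,np.abs(r).max())
# order: front-right, back-right, back-left, front-left
for w in(.06,.082,.106): tray(w,[(562,95),(603,152),(656,122),(618,67)],[(408,432),(320,372),(277,425),(353,480)])
for w in(.06,.082,.106): tray(w,[(664,76),(710,136),(773,103),(727,47)],[(297,505),(217,445),(153,512),(228,577)])
M=[onz('scene',S(*q),.004) for q in[(42,260),(118,237),(136,300),(58,328)]]; print('mat',np.array(M),np.mean(M,0))
E
python3 m1.py
```

```text
can (array([ 0.5499, -0.0592,  0.094 ]), np.float64(0.5901398860804079))
lever tip (array([0.469 , 0.1148, 0.1894]), np.float64(2.7728826855902184)) bodytop (array([0.6148, 0.0786, 0.2015]), np.float64(0.18205428231334508))
pipeends (array([ 0.5851, -0.1731,  0.1629]), np.float64(2.194681404689959))
0.06 [ 0.5     0.2884  0.0653 -0.0189] 6.021300535310161
0.082 [ 0.5001  0.2883  0.0787 -0.0193] 3.806500915065044
0.106 [ 0.5001  0.2882  0.0992 -0.0199] 5.653504355131645
0.06 [ 0.527   0.4391  0.0468 -0.0141] 6.979959593142155
0.082 [ 0.5271  0.439   0.0566 -0.0143] 4.134308453456583Traceback (most recent call last):
  File "m1.py", line 13, in <module>
    for w in(.06,.082,.106): tray(w,[(664,76),(710,136),(773,103),(727,47)],[(297,505),(217,445),(153,512),(228,577)])
                             ~~~~^^^^^^^^^^^^^^^^^^^^^^^^^^^^^^^^^^^^^^^^^^^^^^^^^^^^^^^^^^^^^^^^^^^^^^^^^^^^^^^^^^^^^
  File "m1.py", line 10, in tray
    p,r=fit(o,(.6,.4,0),1); print(w,p,np.abs(r).max())
        ~~~^^^^^^^^^^^^^^^
  File "h.py", line 23, in fit
    r=least_squares(f,list(x0)+[0]*free); return r.x,r.f
[... 1298 characters left out ...]
^^^^^^^^^^^^^^^^
    return np.atleast_1d(self.fun(x))
                         ~~~~~~~~^^^
    return self.f(x, *self.args, **self.kwargs)
           ~~~~~~^^^^^^^^^^^^^^^^^^^^^^^^^^^^^^
  File "h.py", line 22, in f
    def f(p): return np.concatenate([proj(n,place(p,[np.array(l)+[0,0,p[3] if free else 0]]),T)[0]-px for n,l,px,T in obs])
                                     ~~~~^^^^^^^^^^^^^^^^^^^^^^^^^^^^^^^^^^^^^^^^^^^^^^^^^^^^^^
  File "h.py", line 11, in proj
    c=optics.calibration(n); M=W2C(n,T); q=np.atleast_2d(P)@M[:3,:3].T+M[:3,3]
                               ~~~^^^^^
  File "h.py", line 8, in W2C
    c=optics.calibration(n)
ValueError: time passes only in moves, steps and waits
```

Call:
send_rows:
  plan:
    - {"claw": 1,"z": -0.4}
    - {"claw": 1,"z": -0.6,"y": 0.2}
    - {"claw": 1,"z": -0.6,"y": 1,"x": 0.67,"rz": 0.5}
    - {"claw": 1,"z": -0.6,"y": 1,"x": 0.67,"rz": 0.5}
    - {"claw": 1,"z": -0.6,"y": 1,"x": 0.67,"rz": 0.5}
    - {"claw": 1,"z": -0.6,"y": 1,"x": 0.67,"rz": 0.5}
    - {"claw": 1,"z": -0.6,"y": 1,"x": 0.67,"rz": 0.5}
    - {"claw": 1,"z": -0.6,"y": 1,"x": 0.67,"rz": 0.5}
    - {"claw": 1,"z": -0.6,"y": 1,"x": 0.67,"rz": 0.5}
    - {"claw": 1,"z": -0.6,"y": 1,"x": 0.67,"rz": 0.5}
    - {"claw": 1,"z": -0.6,"y": 1,"x": 0.67,"rz": 0.5}
    - {"claw": 1,"z": -0.6,"y": 1,"x": 0.67,"rz": 0.5}
    - {"claw": 1,"z": -0.6,"y": 1,"x": 0.67,"rz": 0.5}
    - {"claw": 1,"z": -0.6,"y": 1,"x": 0.67,"rz": 0.5}

```text
schema error: expected keys claw, x, y, z, rx, ry, rz
```

Run:
```python
import re
t=open('h.py').read()
t=t.replace("def tool(","""import os,pickle
if not os.path.exists('cal.pkl'): pickle.dump({n:optics.calibration(n) for n in('scene','side','wrist')},open('cal.pkl','wb'))
CAL=pickle.load(open('cal.pkl','rb'))
def tool(""",1).replace("optics.calibration(n);","CAL[n];").replace("c=optics.calibration(n)\n","c=CAL[n]\n")
t+='''
def snap(tag):
    T=tool(); im=optics.read_camera('wrist'); cv2.imwrite(f'pics/{tag}.png',im[:,:,::-1]); np.save(f'pics/{tag}.npy',T); return T,im
np.set_printoptions(precision=4,suppress=True)
'''
open('h.py','w').write(t)
from h import *
s=get_obs(); print(s['time_s'],s['ee_pos'],s['ee_rot'],s['joint_pos'])
snap('A');
```

```text
0.15 [0.6245 0.     0.2305] [179.9033  -0.0063 -90.0065] [ 14.8177  22.0796   0.3961  -0.02   -68.4116 -14.8168]
```

View pics/A.png

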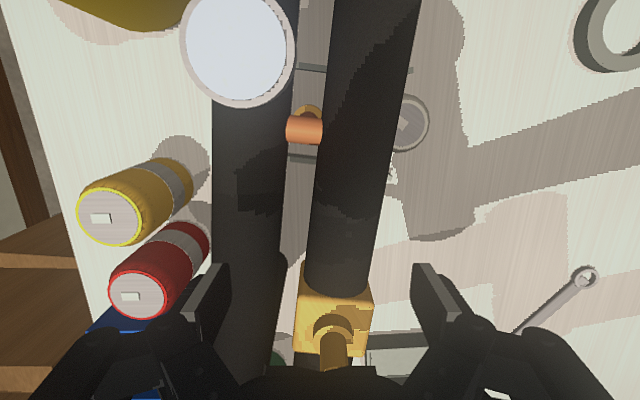

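The move was refused because every row needs all the keys, so picture A repeats the start view (same can top, pipe and valve). I'm sending the full rows.

Call:
send_rows:
  plan:
    - {"claw": 1,"x": 0,"y": 0,"z": -0.4,"rx": 0,"ry": 0,"rz": 0}
    - {"claw": 1,"x": 0,"y": 0.2,"z": -0.6,"rx": 0,"ry": 0,"rz": 0}
    - {"claw": 1,"x": 0.67,"y": 1,"z": -0.6,"rx": 0,"ry": 0,"rz": 0.5}
    - {"claw": 1,"x": 0.67,"y": 1,"z": -0.6,"rx": 0,"ry": 0,"rz": 0.5}
    - {"claw": 1,"x": 0.67,"y": 1,"z": -0.6,"rx": 0,"ry": 0,"rz": 0.5}
    - {"claw": 1,"x": 0.67,"y": 1,"z": -0.6,"rx": 0,"ry": 0,"rz": 0.5}
    - {"claw": 1,"x": 0.67,"y": 1,"z": -0.6,"rx": 0,"ry": 0,"rz": 0.5}
    - {"claw": 1,"x": 0.67,"y": 1,"z": -0.6,"rx": 0,"ry": 0,"rz": 0.5}
    - {"claw": 1,"x": 0.67,"y": 1,"z": -0.6,"rx": 0,"ry": 0,"rz": 0.5}
    - {"claw": 1,"x": 0.67,"y": 1,"z": -0.6,"rx": 0,"ry": 0,"rz": 0.5}
    - {"claw": 1,"x": 0.67,"y": 1,"z": -0.6,"rx": 0,"ry": 0,"rz": 0.5}
    - {"claw": 1,"x": 0.67,"y": 1,"z": -0.6,"rx": 0,"ry": 0,"rz": 0.5}
    - {"claw": 1,"x": 0.67,"y": 1,"z": -0.6,"rx": 0,"ry": 0,"rz": 0.5}
    - {"claw": 1,"x": 0.67,"y": 1,"z": -0.6,"rx": 0,"ry": 0,"rz": 0.5}

```text
time_s: 1.95
ee_pos: [0.4749, -0.1005, 0.3213]
ee_rot: [180.0, -0.0, -180.0]
force: [0.7, 1.1, -0.5]
opening: 0.0854
gripper_force: 0.0
```

Run:
```python
from h import *
s=get_obs(); print(s['time_s'],s['ee_pos'],s['ee_rot'],s['joint_pos'])
snap('B')
```

```text
1.95 [ 0.4749 -0.1005  0.3213] [ 179.9991   -0.0045 -179.9676] [  7.2732   5.0505  -9.2678  -0.0015 -75.6861 -97.2405]
```

Call:
send_rows:
  plan:
    - {"claw": 1,"x": 0,"y": 1,"z": 0,"rx": 0,"ry": 0,"rz": 0}
    - {"claw": 1,"x": 0,"y": 1,"z": 0,"rx": 0,"ry": 0,"rz": 0}
    - {"claw": 1,"x": 0,"y": 1,"z": 0,"rx": 0,"ry": 0,"rz": 0}
    - {"claw": 1,"x": 0,"y": 1,"z": 0,"rx": 0,"ry": 0,"rz": 0}

```text
time_s: 2.5
ee_pos: [0.475, 0.051, 0.3212]
ee_rot: [-180.0, -0.0, -179.8]
force: [0.1, 0.0, -0.7]
opening: 0.0858
gripper_force: 0.0
```

Call:
send_rows:
  plan:
    - {"claw": 1,"x": 0,"y": 1,"z": 0,"rx": 0,"ry": 0,"rz": 0}
    - {"claw": 1,"x": 0,"y": 1,"z": 0,"rx": 0,"ry": 0,"rz": 0}
    - {"claw": 1,"x": 0,"y": 1,"z": 0,"rx": 0,"ry": 0,"rz": 0}
    - {"claw": 1,"x": 0,"y": 1,"z": 0,"rx": 0,"ry": 0,"rz": 0}
    - {"claw": 1,"x": 0,"y": 1,"z": 0,"rx": 0,"ry": 0,"rz": 0}

```text
time_s: 3.12
ee_pos: [0.4751, 0.1984, 0.3213]
ee_rot: [-180.0, -0.0, 179.9]
force: [-0.7, -0.5, -0.8]
opening: 0.0854
gripper_force: 0.0
```

Run:
```python
from h import *
T,im=snap('C'); print(T)
b=cv2.imread('pics/B.png'); c=cv2.imread('pics/C.png')
cv2.imwrite('pics/BC.png',np.vstack([b[90:390],c[90:390]]))
```

```text
[[-1.      0.001  -0.0003  0.4751]
 [ 0.001   1.     -0.0005  0.1984]
 [ 0.0003 -0.0005 -1.      0.3213]
 [ 0.      0.      0.      1.    ]]
```

View pics/BC.png

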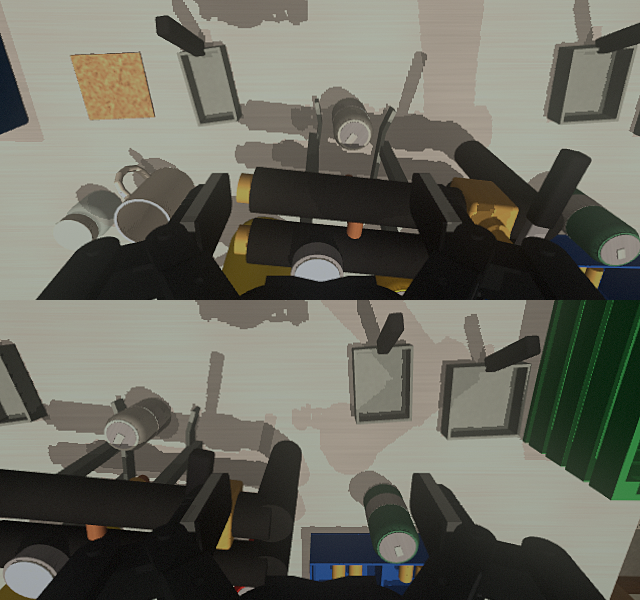

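B shows the mat at (71–155, 142–211) in full-image rows, the can's top at (352,218), the front pipe's end at (250,276) and the lever grip's end at about (575,245). C shows the medium tray's rim at (349–412, 135–214) and the can's top at (122,223). Next are the fits with free widths.

```bash
cat > m2.py <<'E'
from h import *
TB,TC=np.load('pics/B.npy'),np.load('pics/C.npy'); T0=np.load('pics/A.npy')
B=lambda u,v:np.array([u,v+90.]); C=lambda u,v:np.array([u,v-210.])
print('can',tri([('wrist',B(352,128),TB),('wrist',C(122,433),TC),('wrist',np.array([407,122.]),T0)]))
def tray(obs,x0):
    sx=[-1,1,1,-1]; sy=[-1,-1,1,1]
    def f(p):
        L=place(p,[(.055*a,p[3]/2*b,p[4]) for a,b in zip(sx,sy)])
        return np.concatenate([(proj(n,L,T)-np.array(q)).ravel() for n,q,T in obs])
    r=least_squares(f,x0); print(r.x,np.abs(r.fun).max()); return r
m=[(349,347),(351,424),(412,417),(410,345)]; w=[(441,366),(442,438),(524,434),(529,362)]; mB=[(561,46),(548,122),(618,123),(634,42)]
a=('wrist',[C(*q) for q in m],TC); b=('wrist',[B(*q) for q in mB],TB)
s1=('scene',[S(*q) for q in[(562,95),(603,152),(656,122),(618,67)]],None)
d1=('side',[D(*q) for q in[(408,432),(320,372),(277,425),(353,480)]],None)
for o in([a],[a,b],[b],[s1],[d1],[a,b,s1]): tray(o,[.5,.3,0,.08,.028])
tray([('wrist',[C(*q) for q in w],TC)],[.5,.4,0,.1,.028])
M=np.array([onz('wrist',B(*q),.004,TB) for q in[(71,54),(141,52),(155,117),(89,121)]]); print('mat',M,M.mean(0))
M=np.array([onz('scene',S(*q),.004) for q in[(42,260),(118,237),(136,300),(58,328)]]); print('mat scene',M.mean(0))
# manifold
o=[('scene',(0,-.12,.16),S(272,211),None),('scene',(.07,-.12,.16),S(281,273),None),('wrist',(0,-.12,.16),B(251,186),TB),('wrist',(.07,-.12,.16),B(249,243),TB),
('wrist',(-.115,.135,.242),B(576,152),TB),('scene',(-.115,.135,.242),S(486,42),None),('side',(0,-.12,.16),D(538,62),None)]
p,r=fit(o,(.6,-.05,-.1)); print('manifold',p,np.degrees(p[2])); print(r)
print('lever by manifold in side crop', (proj('side',place(p,[(-.115,.135,.242)]))-[150,140])*2.726)
print('can in manifold', )
E
python3 m2.py
```

```text
can (array([ 0.5478, -0.0585,  0.0848]), np.float64(2.7396944386267137))
[0.5028 0.2845 0.0817 0.087  0.0236] 1.7239068139423637
[0.5036 0.2846 0.0746 0.0925 0.0205] 4.500961685100606
[0.4997 0.2696 0.0706 0.0934 0.0372] 2.8924192085572145
[ 0.4397  0.337   0.1427  0.0981 -0.0988] 1.2380023231335144
[0.462  0.3159 0.0344 0.075  0.1   ] 1.7324258893001456
[0.5044 0.286  0.0796 0.0924 0.0184] 4.664344231461968
[0.5288 0.437  0.093  0.121  0.0213] 2.306334126019948
mat [[ 0.463  -0.4587]
 [ 0.4596 -0.3591]
 [ 0.5593 -0.3561]
 [ 0.5659 -0.4578]] [ 0.5119 -0.4079]
mat scene [ 0.5107 -0.4092]
manifold [ 0.6004 -0.0539 -0.123 ] -7.049457383997648
[[-1.2596  0.1669]
 [-1.1757 -1.7747]
 [ 3.9587  1.3825]
 [ 2.4328 -4.3302]
 [-2.965   2.0256]
 [-4.6965 -1.9342]
 [-2.4016  1.497 ]]
lever by manifold in side crop [[445.2391 191.9369]]
can in manifold
```

```bash
cat >> h.py <<'E'
def R(tilt,yaw):
    t=np.radians(tilt); c,s=np.cos(t),np.sin(t)
    return Ro.from_euler('z',yaw,degrees=True).as_matrix()@np.array([[-c,0,s],[0,1,0],[-s,0,-c]])
def rel(T,p,Rt):  # shares of a move from commanded pose T
    return np.r_[T[:3,:3].T@(np.array(p)-T[:3,3])/.15, Ro.from_matrix(T[:3,:3].T@Rt).as_rotvec()/np.pi]
def T_(p,Rt):
    T=np.eye(4); T[:3,:3]=Rt; T[:3,3]=p; return T
E
python3 - <<'E'
from h import *
T=tool(); Rt=R(40,-7); z=Rt[:,2]
g=np.array([.548,-.0585,.060])+.0187*z; pre=g-.1*z; mid=np.array([.40,-.04,.30])
print('mid',rel(T,mid,Rt)); print('pre',pre,rel(T_(mid,Rt),pre,Rt)); print('g',g,rel(T_(pre,Rt),g,Rt))
E
```

```text
mid [ 0.4983 -1.5888  0.1431  0.0133 -0.2219  0.0369]
pre [ 0.4961 -0.0521  0.1223] [ 0.2667 -0.0022  1.3228  0.      0.      0.    ]
g [ 0.5599 -0.06    0.0457] [-0.     -0.      0.6667  0.      0.      0.    ]
```

Call:
send_rows:
  plan:
    - {"claw": 1,"x": 0.5,"y": -1,"z": 0.1,"rx": 0,"ry": 0,"rz": 0}
    - {"claw": 1,"x": 0.5,"y": -1,"z": 0.1,"rx": 0,"ry": 0,"rz": 0}
    - {"claw": 1,"x": 0.5,"y": -1,"z": 0.1,"rx": 0,"ry": 0,"rz": 0}
    - {"claw": 1,"x": 0.5,"y": -1,"z": 0.1,"rx": 0,"ry": 0,"rz": 0}

```text
time_s: 3.68
ee_pos: [0.3983, 0.0464, 0.3068]
ee_rot: [180.0, 0.1, 179.7]
force: [0.0, -0.1, 0.6]
opening: 0.0858
gripper_force: 0.0
```

Run:
```python
from h import *
T=tool(); Rt=R(40,-7); z=Rt[:,2]
g=np.array([.548,-.0585,.060])+.0187*z; pre=g-.1*z; mid=np.array([.42,-.045,.24])
print('mid',rel(T,mid,Rt)); print('pre',rel(T,pre,Rt))
```

```text
mid [-0.1471 -0.6088  0.4454  0.0133 -0.2216  0.0358]
pre [-0.6539 -0.6547  1.2308  0.0133 -0.2216  0.0358]
```

Call:
send_rows:
  plan:
    - {"claw": 1,"x": -0.15,"y": -0.61,"z": 0.2,"rx": 0.013,"ry": -0.222,"rz": 0.037}
    - {"claw": 1,"x": -0.15,"y": -0.61,"z": 0.2,"rx": 0.013,"ry": -0.222,"rz": 0.037}
    - {"claw": 1,"x": -0.15,"y": -0.61,"z": 0.45,"rx": 0.013,"ry": -0.222,"rz": 0.037}
    - {"claw": 1,"x": -0.15,"y": -0.61,"z": 0.45,"rx": 0.013,"ry": -0.222,"rz": 0.037}
    - {"claw": 1,"x": -0.4,"y": -0.63,"z": 0.85,"rx": 0.013,"ry": -0.222,"rz": 0.037}
    - {"claw": 1,"x": -0.5,"y": -0.64,"z": 1,"rx": 0.013,"ry": -0.222,"rz": 0.037}
    - {"claw": 1,"x": -0.5,"y": -0.64,"z": 1,"rx": 0.013,"ry": -0.222,"rz": 0.037}
    - {"claw": 1,"x": -0.5,"y": -0.64,"z": 1,"rx": 0.013,"ry": -0.222,"rz": 0.037}

```text
time_s: 4.68
ee_pos: [0.4717, -0.0313, 0.2347]
ee_rot: [-179.2, 35.8, 172.5]
force: [-0.3, -0.4, -0.3]
opening: 0.0856
gripper_force: 0.0
```

Run:
```python
from h import *
T,im=snap('E'); Rt=R(40,-7); z=Rt[:,2]; s=get_obs(); print(T,s['joint_pos'])
g=np.array([.548,-.0585,.060])+.0187*z
print('g',rel(T,g,Rt), 'can top/base px',proj('wrist',[[.548,-.0585,.09],[.548,-.0585,0]],T))
```

```text
[[-0.8045  0.1389  0.5774  0.4717]
 [ 0.1061  0.9902 -0.0904 -0.0313]
 [-0.5844 -0.0115 -0.8114  0.2347]
 [ 0.      0.      0.      1.    ]] [   6.5141   -8.1859  -61.1898   76.2215   -9.1801 -177.442 ]
g [ 0.2428 -0.0928  1.3793 -0.0062 -0.0236 -0.0021] can top/base px [[305.5439 160.4786]
 [308.5425 102.404 ]]
```

View pics/E.png

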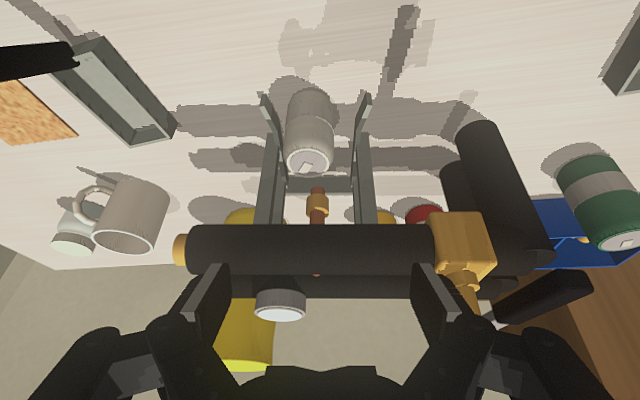

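E shows the can (310,130) standing between the flared rails, with the spout and the lever behind it. The arm has run into its j3, j5 and j6 limits. I'll fit a kinematic model from the recorded states to pick a reachable posture.

```bash
cat > kin.py <<'E'
from h import *
def fk(q,P,sg=(1,1)):
    L2,L3,off,a1,d,h,Lt=P; q=np.radians(q)
    e=lambda ax,a:Ro.from_euler(ax,a).as_matrix()
    # arm plane frame: x radial, y lateral, z up
    A=e('z',q[0]); phi=q[1]-q[2]
    w=np.array([a1+L2*np.sin(q[1])+L3*np.cos(phi+off),-d,h+L2*np.cos(q[1])-L3*np.sin(phi+off)])
    F=e('y',phi)@e('x',sg[0]*q[3])@e('y',-q[4])@e('x',sg[1]*q[5])  # x = tool axis
    Rt=A@F; return A@w+Lt*Rt[:,0],Rt
Q=[[14.8177,22.0796,.3961,-.02,-68.4116,-14.8168],[7.2732,5.0505,-9.2678,-.0015,-75.6861,-97.2405],[6.5141,-8.1859,-61.1898,76.2215,-9.1801,-177.442]]
TE=np.load('pics/E.npy'); X=[np.array([.6245,0,.2305]),np.array([.4749,-.1005,.3213]),TE[:3,3]]
if __name__=='__main__':
  RR=[Ro.from_euler('xyz',a,degrees=True).as_matrix() for a in([179.9,0,-90.0],[180,0,-180])]+[TE[:3,:3]]
  for sg in((1,1),(1,-1),(-1,1),(-1,-1)):
    f=lambda P:np.concatenate([np.r_[fk(q,P,sg)[0]-x,.3*(fk(q,P,sg)[1][:,0]-r[:,2])] for q,x,r in zip(Q,X,RR)])
    r=least_squares(f,[.56,.42,0,0,.16,.27,.4]); print(sg,r.x,np.abs(r.fun).max())
    print([Ro.from_matrix(fk(q,r.x,sg)[1].T@Rr).as_rotvec(degrees=True).round(1).tolist() for q,Rr in zip(Q,RR)])
E
python3 kin.py
```

```text
(1, 1) [0.5773 0.3481 0.1146 0.0818 0.1611 0.3779 0.5121] 0.0924908637418644
[[-47.0, 80.8, -47.0], [79.8, 61.8, 79.8], [99.9, 70.2, 76.4]]
(1, -1) [0.5773 0.3481 0.1146 0.0818 0.1611 0.3779 0.5121] 0.0924908637418644
[[-69.3, 69.3, -69.2], [-69.3, 69.3, -69.3], [103.4, 67.8, 80.7]]
(-1, 1) [ 0.3791  0.3739 -2.1345  0.5368  0.1487 -0.7185 -0.2721] 0.041888256315307876
[[-47.0, 80.8, -47.0], [79.8, 61.8, 79.8], [-72.9, 66.8, -73.0]]
(-1, -1) [ 0.3791  0.3739 -2.1345  0.5368  0.1487 -0.7185 -0.2721] 0.041888256315307876
[[-69.3, 69.3, -69.3], [-69.3, 69.3, -69.3], [-69.2, 69.3, -69.2]]
```

Call:
send_rows:
  plan:
    - {"claw": 1,"x": 0,"y": 0,"z": -0.3,"rx": 0,"ry": 0.2,"rz": 0}
    - {"claw": 1,"x": 0,"y": 0,"z": -0.3,"rx": 0,"ry": 0.2,"rz": 0}
    - {"claw": 1,"x": 0,"y": 0,"z": -0.3,"rx": 0,"ry": 0.2,"rz": 0}
    - {"claw": 1,"x": 0,"y": 0,"z": -0.3,"rx": 0,"ry": 0.2,"rz": 0}
    - {"claw": 1,"x": 0,"y": 0,"z": -0.3,"rx": 0,"ry": 0.2,"rz": 0}
    - {"claw": 1,"x": 0,"y": 0,"z": -0.3,"rx": 0,"ry": 0.2,"rz": 0}

```text
time_s: 5.48
ee_pos: [0.4471, -0.0237, 0.2724]
ee_rot: [-179.5, -0.3, 172.3]
force: [0.6, 0.1, 0.5]
opening: 0.0856
gripper_force: 0.0
```

Run:
```python
from h import *
import json
s=get_obs(); T=tool(s); print(T,s['joint_pos'])
json.dump([s['joint_pos'].tolist(),T.tolist()],open('k1.json','w'))
from scipy.optimize import least_squares
import kin
def fk(q,P):
    L2,L3,o2,o3,a1,d,h,Lt=P; q=np.radians(q); e=lambda ax,a:Ro.from_euler(ax,a).as_matrix()
    A=e('z',q[0]); phi=q[1]-q[2]
    w=np.array([a1+L2*np.sin(q[1]+o2)+L3*np.cos(phi+o3),-d,h+L2*np.cos(q[1]+o2)-L3*np.sin(phi+o3)])
    F=e('y',phi)@e('x',-q[3])@e('y',-q[4])@e('x',-q[5]); Rt=A@F; return A@w+Lt*Rt[:,0],Rt
Q=kin.Q+[s['joint_pos']]; X=kin.X+[T[:3,3]]
best=None; rng=np.random.default_rng(0)
f=lambda P:np.concatenate([fk(q,P)[0]-x for q,x in zip(Q,X)]+[1e-3*np.array([P[4],P[2]])])
for k in range(60):
    r=least_squares(f,np.array([.5,.45,0,0,0,.16,.3,.35])+rng.normal(0,.15,8))
    if best is None or r.cost<best.cost: best=r
print(best.x,np.abs(best.fun).max())
for q,TT in zip(Q[-2:],[np.load('pics/E.npy'),T]): print(Ro.from_matrix(fk(q,best.x)[1].T@TT[:3,:3]).as_rotvec(degrees=True))
```

```text
[[-0.991   0.1334 -0.0057  0.4471]
 [ 0.1335  0.991  -0.0081 -0.0237]
 [ 0.0046 -0.0088 -1.      0.2724]
 [ 0.      0.      0.      1.    ]] [  18.1137    2.7952  -18.862     0.3661  -68.8006 -115.9159]
[ 0.4823  0.3507  0.2237 -1.9185  0.3153  0.1478 -0.6721 -0.1584] 0.039341532752923465
[-69.1921  69.3143 -69.2347]
[-69.282  69.282 -69.282]
```

```bash
cat > kin.py <<'E'
from h import *
import json
e=lambda ax,a:Ro.from_euler(ax,a).as_matrix()
C0=np.array([[0,0,1],[0,1,0],[-1,0,0.]])
def fk(q,P):
    L2,L3,o2,o3,a1,d,h,Lt,b,v=P; q=np.radians(q)
    A=e('z',q[0]); phi=q[1]-q[2]
    w=np.array([a1+L2*np.sin(q[1]+o2)+L3*np.cos(phi+o3),-d,h+L2*np.cos(q[1]+o2)-L3*np.sin(phi+o3)])
    F4=e('y',phi)@e('x',-q[3]); F5=F4@e('y',-q[4]); F=F5@e('x',-q[5])
    return A@(w+F4@[0,b,0]+F5@[Lt,0,v]),A@F
Q=[[14.8177,22.0796,.3961,-.02,-68.4116,-14.8168],[7.2732,5.0505,-9.2678,-.0015,-75.6861,-97.2405],[6.5141,-8.1859,-61.1898,76.2215,-9.1801,-177.442]]
TE=np.load('pics/E.npy'); X=[np.array([.6245,0,.2305]),np.array([.4749,-.1005,.3213]),TE[:3,3]]
a,T=json.load(open('k1.json')); Q.append(a); X.append(np.array(T)[:3,3])
P0=np.array([.56,.4245,0,0,0,.16,.27,.4,0,0])
f=lambda P:np.concatenate([(fk(q,P)[0]-x)/.001 for q,x in zip(Q,X)]+[(P-P0)/[.05,.05,.02,.02,.02,.1,.2,.2,.1,.02]])
r=least_squares(f,P0); PB=r.x
if __name__=='__main__': print(r.x,r.cost,r.fun[:12]); print(Ro.from_matrix(fk(Q[3],PB)[1].T@np.array(T)[:3,:3]).as_matrix())
E
python3 kin.py
```

```text
[ 0.5644  0.4202  0.0002 -0.0014 -0.0061  0.0066  0.1767  0.3143 -0.1532
  0.0074] 2.6862212347258314 [-0.019   0.0341  0.0687  0.0311  0.0506 -0.0818 -0.0042 -0.0426  0.014
  0.0146 -0.0558  0.0014]
[[ 0.  0.  1.]
 [-1. -0.  0.]
 [ 0. -1.  0.]]
```

```bash
cat >> kin.py <<'E'
M=np.array([[0,0,1],[-1,0,0],[0,-1,0.]])
lo=np.array([-179.8,-69.3,-61.3,-181.2,-171.1,-177.4]); hi=np.array([179.8,118.1,80.6,117.6,-9.2,177.4])
def ik(p,Rt,n=12,seed=0):
    rng=np.random.default_rng(seed); out=[]
    for k in range(n):
        q0=np.array([10,10,-15,0,-60,-90.])+rng.normal(0,1,6)*[15,15,15,40,25,80] if k else np.array([10,10,-15,0,-60,-100.])
        def f(q):
            x,R_=fk(q,PB); return np.r_[(x-p)*100,Ro.from_matrix((R_@M).T@Rt).as_rotvec()*10]
        r=least_squares(f,np.clip(q0,lo+1,hi-1),bounds=(lo,hi))
        if r.cost<1e-3 and not any(np.abs(r.x-o).max()<2 for o in out): out.append(r.x)
    return out
def marg(q): return np.minimum(q-lo,hi-q).min()
E
python3 - <<'E'
from kin import *
F=np.diag([-1,-1,1.])
for name,g in(('can',[.548,-.0585,.06]),('mat',[.511,-.408,.064]),('traypick',[.42,.28,.079]),('trayhome',[.543,-.047,.079])):
  for flip in(0,1):
    for tilt in(24,35,50):
      for yaw in(0,-15,-35,-60) if name!='traypick' and name!='trayhome' else ((4.6,) if name=='traypick' else (-7,)):
        Rt=R(tilt,yaw)@(F if flip else np.eye(3)); s=ik(np.array(g)+.0187*Rt[:,2],Rt,6)
        for q in sorted(s,key=lambda q:-marg(q))[:2]: print(name,flip,tilt,yaw,q.round(0),round(marg(q),1))
E
```

```text
can 0 50 0 [ -28.   26.  -40. -135.  -31.   68.] 21.2
can 0 50 -15 [ -25.   28.  -52. -167.  -40.   87.] 9.6
can 1 24 -35 [ -8.  22. -53. 118. -12. -53.] 0.0
can 1 24 -60 [ 12.  24. -49.  70. -24. -48.] 12.2
can 1 35 -60 [ 10.  25. -53.  93. -33. -69.] 8.3
can 1 50 0 [ -28.   26.  -40. -135.  -31. -112.] 21.2
can 1 50 -15 [ -25.   28.  -52. -167.  -40.  -93.] 9.6
can 1 50 -60 [ 13.  30. -56. 103. -49. -85.] 5.4
mat 0 24 0 [-31.  30. -13. -26. -29. -38.] 19.7
mat 0 24 -15 [-27.  29. -19. -15. -19. -65.] 9.7
mat 0 35 0 [-38.  30. -12. -48. -28. -13.] 19.0
mat 0 35 -15 [-32.  28. -17. -42. -14. -35.] 5.3
mat 0 50 0 [-50.  32. -12. -78. -37.  23.] 27.7
mat 0 50 -15 [-49.  30. -17. -92. -26.  26.] 16.3
mat 0 50 -35 [ -53.   30.  -26. -135.  -20.   58.] 10.7
mat 1 24 0 [-31.  30. -13. -26. -29. 142.] 19.7
mat 1 24 -15 [-27.  29. -19. -15. -19. 115.] 9.7
mat 1 24 -60 [-37.  28. -42. 102.  -9. -33.] 0.0
mat 1 35 0 [-38.  30. -12. -48. -28. 167.] 10.7
mat 1 35 -15 [-32.  28. -17. -42. -14. 145.] 5.3
mat 1 50 0 [ -50.   32.  -12.  -78.  -37. -157.] 20.4
mat 1 50 -15 [ -49.   30.  -17.  -92.  -26. -154.] 16.3
mat 1 50 -35 [ -53.   30.  -26. -135.  -20. -122.] 10.7
traypick 1 24 4.6 [ 32.  16. -58. 117. -12. -53.] 0.4
trayhome 0 50 -7 [ -26.   24.  -46. -151.  -31.   77.] 15.5
trayhome 1 50 -7 [ -26.   24.  -46. -151.  -31. -103.] 15.5
```

```bash
cat > s.py <<'E'
from kin import *
import sys
def best(g,Rt,n=14):
    s=ik(np.array(g)+.0187*Rt[:,2],Rt,n); return sorted(s,key=lambda q:-marg(q))[:3]
for name,g,yaws,tilts in(('traypick',[.42,.28,.079],(4.6,),(8,12,16,20,24,40,50)),('trayhome',[.543,-.047,.079],(-7,),(8,12,16,20,24,40,50)),('can',[.548,-.0585,.06],(-30,-7,10,30,60,90),(14,20,30,45))):
  for tilt in tilts:
    for yaw in yaws:
        for q in best(g,R(tilt,yaw)): print(name,tilt,yaw,q.round(0),round(marg(q),1))
E
timeout 500 python3 s.py
```

```text
traypick 8 4.6 [  55.   20.  -38.   13.  -28. -152.] 18.3
traypick 12 4.6 [  56.   18.  -45.   27.  -21. -165.] 11.9
trayhome 8 -7 [  14.   22.  -31.    6.  -29. -115.] 20.0
trayhome 12 -7 [  14.   21.  -36.   12.  -22. -121.] 12.8
trayhome 16 -7 [  13.   20.  -43.   25.  -13. -134.] 3.7
trayhome 50 -7 [ -26.   24.  -46. -151.  -31.   77.] 15.5
can 14 -30 [  12.   23.  -44.   37.  -16. -167.] 6.5
can 14 -7 [  12.   23.  -40.   18.  -15. -126.] 5.5
can 14 10 [ 11.  23. -34.   1. -19. -91.] 10.0
can 14 30 [  8.  24. -27. -12. -26. -57.] 17.1
can 14 60 [  4.  26. -20. -19. -38. -19.] 28.4
can 14 90 [  2.  29. -15. -19. -48.  11.] 38.3
can 20 10 [ 11.  22. -38.   2.  -9. -93.] 0.1
can 20 30 [  5.  23. -27. -22. -23. -47.] 13.6
can 20 60 [ -0.  26. -18. -28. -39.  -9.] 29.5
can 20 90 [ -1.  30. -12. -26. -52.  18.] 42.7
can 30 30 [ -2.  23. -25. -44. -22. -20.] 12.8
can 30 60 [ -8.  27. -16. -43. -43.   8.] 33.8
can 30 90 [ -7.  32.  -7. -35. -60.  28.] 50.5
can 45 -7 [ -25.   24.  -40. -144.  -22.   69.] 12.6
can 45 10 [ -18.   23.  -29. -100.  -20.   32.] 10.4
can 45 30 [-18.  25. -24. -79. -32.  25.] 23.1
can 45 60 [-18.  31. -14. -60. -53.  30.] 44.1
can 45 90 [-15.  38.  -2. -46. -72.  39.] 59.3
```

```bash
cat > s2.py <<'E'
from kin import *
TB=np.load('pics/B.npy')
print('narrow handle tip',onz('wrist',np.array([160,112.]),.107,TB))
def show(n,g,t,y,k=8):
    Rt=R(t,y); s=sorted(ik(np.array(g)+.0187*Rt[:,2],Rt,k),key=lambda q:-marg(q))[:2]
    for q in s: print(n,t,y,q.round(0),round(marg(q),1))
for y in(20,25,30): show('can',[.548,-.0585,.062],45,y)
for y in(25,10,-10): show('mat',[.511,-.408,.066],45,y); show('matup',[.49,-.39,.16],45,y)
show('canback',[.47,-.09,.14],45,25); show('wp',[.45,-.05,.2],30,60); show('wp',[.45,-.05,.2],45,45); show('wp0',[.45,-.03,.22],0,50)
for t in(0,6,12):
  show('pick',[.417,.280,.088],t,4.6); show('lane-far',[.39,-.03,.088],t,-7); show('lane-mid',[.47,-.04,.088],t,-7);show('home',[.535,-.047,.088],t,-7)
E
python3 s2.py
```

```text
narrow handle tip [ 0.4121 -0.2747]
can 45 20 [-17.  24. -27. -87. -25.  25.] 16.1
can 45 25 [-17.  24. -25. -83. -29.  25.] 19.6
can 45 30 [-18.  25. -24. -79. -32.  24.] 23.1
mat 45 25 [-48.  36.  -2. -57. -53.  19.] 44.3
matup 45 25 [-47.  26.  -3. -53. -58.  11.] 48.5
mat 45 10 [-47.  32.  -8. -64. -41.  15.] 32.2
matup 45 10 [-46.  22. -10. -56. -44.   3.] 35.3
mat 45 -10 [-44.  29. -14. -74. -24.   8.] 15.1
matup 45 -10 [-39.  18. -17. -57. -24. -14.] 15.0
canback 45 25 [-20.  10. -31. -68. -33.   9.] 23.6
wp 30 60 [ -6.   7. -22. -35. -53.  -4.] 39.0
wp 45 45 [-18.   6. -26. -56. -50.   7.] 35.3
wp0 0 50 [ 17.   6. -25.  -0. -58. -57.] 35.8
pick 0 4.6 [  52.   21.  -29.   -0.  -40. -138.] 31.1
lane-far 0 -7 [  20.   12.  -43.   -0.  -35. -117.] 17.8
lane-mid 0 -7 [  15.   19.  -33.   -0.  -39. -112.] 28.5
home 0 -7 [  12.   24.  -24.   -0.  -42. -109.] 33.3
pick 6 4.6 [  55.   19.  -35.    9.  -32. -148.] 22.7
lane-far 6 -7 [  22.    9.  -50.    7.  -26. -125.] 11.4
lane-mid 6 -7 [  16.   16.  -39.    5.  -29. -117.] 20.3
home 6 -7 [  13.   22.  -30.    4.  -33. -113.] 24.1
pick 12 4.6 [  56.   17.  -44.   25.  -23. -164.] 13.3
lane-far 12 -7 [  22.    7.  -59.   24.  -14. -142.] 1.9
lane-mid 12 -7 [  17.   14.  -47.   15.  -19. -128.] 9.5
home 12 -7 [  14.   20.  -37.   11.  -23. -121.] 13.8
```

Run:
```python
from h import *
T=tool(); R1=R(30,60); p1=np.array([.43,-.07,.22])
R2=R(45,25); g=np.array([.548,-.0585,.062])+.0187*R2[:,2]; pre=g-.1*R2[:,2]
T1=T_(p1,R1)
print(rel(T,p1,R1)); print(pre,rel(T1,pre,R2)); print(g,rel(T1,g,R2))
```

```text
[ 0.0703 -0.3178  0.3527 -0.0999 -0.1496 -0.3666]
[ 0.4959 -0.0828  0.1195] [ 0.2088 -0.4231  0.6532  0.1187 -0.0807  0.1547]
[ 0.56   -0.0529  0.0488] [ 0.1101 -0.6935  1.2545  0.1187 -0.0807  0.1547]
```

Call:
send_rows:
  plan:
    - {"claw": 1,"x": 0.07,"y": -0.32,"z": 0.35,"rx": -0.1,"ry": -0.15,"rz": -0.367}
    - {"claw": 1,"x": 0.07,"y": -0.32,"z": 0.35,"rx": -0.1,"ry": -0.15,"rz": -0.367}
    - {"claw": 1,"x": 0.07,"y": -0.32,"z": 0.35,"rx": -0.1,"ry": -0.15,"rz": -0.367}
    - {"claw": 1,"x": 0.07,"y": -0.32,"z": 0.35,"rx": -0.1,"ry": -0.15,"rz": -0.367}
    - {"claw": 1,"x": 0.07,"y": -0.32,"z": 0.35,"rx": -0.1,"ry": -0.15,"rz": -0.367}
    - {"claw": 1,"x": 0.07,"y": -0.32,"z": 0.35,"rx": -0.1,"ry": -0.15,"rz": -0.367}
    - {"claw": 1,"x": 0.07,"y": -0.32,"z": 0.35,"rx": -0.1,"ry": -0.15,"rz": -0.367}
    - {"claw": 1,"x": 0.07,"y": -0.32,"z": 0.35,"rx": -0.1,"ry": -0.15,"rz": -0.367}
    - {"claw": 1,"x": 0.07,"y": -0.32,"z": 0.35,"rx": -0.1,"ry": -0.15,"rz": -0.367}
    - {"claw": 1,"x": 0.07,"y": -0.32,"z": 0.35,"rx": -0.1,"ry": -0.15,"rz": -0.367}
    - {"claw": 1,"x": 0.07,"y": -0.32,"z": 0.35,"rx": -0.1,"ry": -0.15,"rz": -0.367}

```text
time_s: 6.85
ee_pos: [0.4284, -0.073, 0.22]
ee_rot: [-179.7, 29.8, -119.8]
force: [0.1, -0.9, -0.1]
opening: 0.0857
gripper_force: 0.0
```

Call:
send_rows:
  plan:
    - {"claw": 1,"x": 0.21,"y": -0.42,"z": 0.3,"rx": 0.119,"ry": -0.081,"rz": 0.155}
    - {"claw": 1,"x": 0.21,"y": -0.42,"z": 0.3,"rx": 0.119,"ry": -0.081,"rz": 0.155}
    - {"claw": 1,"x": 0.21,"y": -0.42,"z": 0.3,"rx": 0.119,"ry": -0.081,"rz": 0.155}
    - {"claw": 1,"x": 0.21,"y": -0.42,"z": 0.65,"rx": 0.119,"ry": -0.081,"rz": 0.155}
    - {"claw": 1,"x": 0.21,"y": -0.42,"z": 0.65,"rx": 0.119,"ry": -0.081,"rz": 0.155}
    - {"claw": 1,"x": 0.21,"y": -0.42,"z": 0.65,"rx": 0.119,"ry": -0.081,"rz": 0.155}
    - {"claw": 1,"x": 0.21,"y": -0.42,"z": 0.65,"rx": 0.119,"ry": -0.081,"rz": 0.155}

```text
time_s: 7.72
ee_pos: [0.4948, -0.0878, 0.1211]
ee_rot: [-179.3, 45.1, -154.5]
force: [-0.2, 0.4, -0.0]
opening: 0.0853
gripper_force: 0.0
```

Run:
```python
from h import *
T,im=snap('F'); R2=R(45,25); g=np.array([.548,-.0585,.062])+.0187*R2[:,2]; s=get_obs()
print(s['joint_pos'],T[:3,3],rel(T,g,R2)); print(proj('wrist',[[.548,-.0585,.09],[.548,-.0585,0]],T))
```

```text
[-19.4676  11.6266 -28.2282 -66.3518 -32.4469   7.4835] [ 0.4948 -0.0878  0.1211] [-0.006   0.0313  0.6886 -0.0021  0.0005  0.0018]
[[326.4125 243.4596]
 [326.4175 142.6055]]
```

Call:
send_rows:
  force: 40
  plan:
    - {"claw": 1,"x": 0,"y": 0.03,"z": 0.2,"rx": 0,"ry": 0,"rz": 0}
    - {"claw": 1,"x": 0,"y": 0.03,"z": 0.4,"rx": 0,"ry": 0,"rz": 0}
    - {"claw": 1,"x": 0,"y": 0.03,"z": 0.55,"rx": 0,"ry": 0,"rz": 0}
    - {"claw": 1,"x": 0,"y": 0.03,"z": 0.69,"rx": 0,"ry": 0,"rz": 0}
    - {"claw": 1,"x": 0,"y": 0.03,"z": 0.69,"rx": 0,"ry": 0,"rz": 0}
    - {"claw": 0.3,"x": 0,"y": 0.03,"z": 0.69,"rx": 0,"ry": 0,"rz": 0}
    - {"claw": 0.3,"x": 0,"y": 0.03,"z": 0.69,"rx": 0,"ry": 0,"rz": 0}
    - {"claw": 0.3,"x": 0,"y": 0.03,"z": 0.69,"rx": 0,"ry": 0,"rz": 0}
    - {"claw": 0.3,"x": 0,"y": 0.03,"z": 0.69,"rx": 0,"ry": 0,"rz": 0}
    - {"claw": 0.3,"x": 0,"y": 0.03,"z": 0.69,"rx": 0,"ry": 0,"rz": 0}
    - {"claw": 0.3,"x": 0,"y": 0.03,"z": 0.69,"rx": 0,"ry": 0,"rz": 0}

```text
time_s: 9.15
ee_pos: [0.559, -0.0532, 0.0478]
ee_rot: [-179.4, 45.1, -154.7]
force: [-2.9, -1.0, 6.6]
opening: 0.0514
gripper_force: 41.8
```

```bash
cat >> h.py <<'E'
def path(pts,T=None): # world shifts -> shares, same orientation
    T=tool() if T is None else T
    for d in pts: print(d,(T[:3,:3].T@np.array(d)/.15).round(3))
E
python3 - <<'E'
from h import *
T=tool(); print(T[:3,3])
# goal total shift (-.037,-.35,.006)
path([(-.064,-.03,.07),(-.064,-.03,.14),(-.06,-.12,.14),(0.0135,-.115,0),(.0135,-.115,-.067)])
E
```

```text
[ 0.559  -0.0532  0.0478]
(-0.064, -0.03, 0.07) [ 0.002 -0.005 -0.663]
(-0.064, -0.03, 0.14) [-0.329 -0.009 -0.993]
(-0.06, -0.12, 0.14) [-0.164 -0.564 -1.151]
(0.0135, -0.115, 0) [ 0.174 -0.733 -0.167]
(0.0135, -0.115, -0.067) [ 0.49  -0.73   0.148]
```

Call:
send_rows:
  plan:
    - {"claw": 0.3,"x": 0,"y": 0,"z": -0.15,"rx": 0,"ry": 0,"rz": 0}
    - {"claw": 0.3,"x": 0,"y": 0,"z": -0.4,"rx": 0,"ry": 0,"rz": 0}
    - {"claw": 0.3,"x": 0,"y": 0,"z": -0.66,"rx": 0,"ry": 0,"rz": 0}
    - {"claw": 0.3,"x": -0.17,"y": 0,"z": -0.83,"rx": 0,"ry": 0,"rz": 0}
    - {"claw": 0.3,"x": -0.33,"y": 0,"z": -0.99,"rx": 0,"ry": 0,"rz": 0}
    - {"claw": 0.3,"x": -0.33,"y": 0,"z": -0.99,"rx": 0,"ry": 0,"rz": 0}

```text
time_s: 9.9
ee_pos: [0.4952, -0.0812, 0.1894]
ee_rot: [-179.2, 45.2, -154.4]
force: [0.5, 0.4, -1.9]
opening: 0.0516
gripper_force: 42.7
```

Call:
send_rows:
  plan:
    - {"claw": 0.3,"x": 0.05,"y": -0.22,"z": -0.05,"rx": 0,"ry": 0,"rz": 0}
    - {"claw": 0.3,"x": 0.11,"y": -0.46,"z": -0.1,"rx": 0,"ry": 0,"rz": 0}
    - {"claw": 0.3,"x": 0.16,"y": -0.7,"z": -0.16,"rx": 0,"ry": 0,"rz": 0}
    - {"claw": 0.3,"x": 0.22,"y": -0.92,"z": -0.21,"rx": 0,"ry": 0,"rz": 0}

```text
time_s: 10.4
ee_pos: [0.5108, -0.2269, 0.1845]
ee_rot: [-179.7, 44.9, -154.9]
force: [0.8, -0.1, -1.1]
opening: 0.0512
gripper_force: 42.8
```

Call:
send_rows:
  plan:
    - {"claw": 0.3,"x": 0.06,"y": -0.25,"z": -0.06,"rx": 0,"ry": 0,"rz": 0}
    - {"claw": 0.3,"x": 0.13,"y": -0.55,"z": -0.13,"rx": 0,"ry": 0,"rz": 0}
    - {"claw": 0.3,"x": 0.18,"y": -0.78,"z": -0.18,"rx": 0,"ry": 0,"rz": 0}
    - {"claw": 0.3,"x": 0.22,"y": -0.92,"z": -0.21,"rx": 0,"ry": 0,"rz": 0}
    - {"claw": 0.3,"x": 0.22,"y": -0.92,"z": -0.21,"rx": 0,"ry": 0,"rz": 0}

```text
time_s: 11.02
ee_pos: [0.5275, -0.3714, 0.1833]
ee_rot: [-179.8, 44.9, -155.1]
force: [-0.5, -0.3, -2.1]
opening: 0.0518
gripper_force: 42.8
```

Run:
```python
from h import *
T=tool(); g=np.array([.559,-.0532,.0478])+[-.037,-.35,.006]; print(T[:3,3],get_obs()['opening'])
d=g-T[:3,3]; path([d+[0,0,.03],d,d-[0,0,.004]])
cv2.imwrite('pics/scene1.png',optics.read_camera('scene')[:,:,::-1])
```

```text
[ 0.5275 -0.3714  0.1833] 0.051767897699420695
[-0.0055 -0.0318 -0.0995] [ 0.555 -0.176  0.383]
[-0.0055 -0.0318 -0.1295] [ 0.697 -0.175  0.525]
[-0.0055 -0.0318 -0.1335] [ 0.715 -0.175  0.544]
```

Call:
send_rows:
  plan:
    - {"claw": 0.3,"x": 0.2,"y": -0.175,"z": 0.1,"rx": 0,"ry": 0,"rz": 0}
    - {"claw": 0.3,"x": 0.4,"y": -0.175,"z": 0.26,"rx": 0,"ry": 0,"rz": 0}
    - {"claw": 0.3,"x": 0.56,"y": -0.175,"z": 0.39,"rx": 0,"ry": 0,"rz": 0}
    - {"claw": 0.3,"x": 0.66,"y": -0.175,"z": 0.49,"rx": 0,"ry": 0,"rz": 0}
    - {"claw": 0.3,"x": 0.705,"y": -0.175,"z": 0.533,"rx": 0,"ry": 0,"rz": 0}
    - {"claw": 0.3,"x": 0.705,"y": -0.175,"z": 0.533,"rx": 0,"ry": 0,"rz": 0}
    - {"claw": 0.3,"x": 0.705,"y": -0.175,"z": 0.533,"rx": 0,"ry": 0,"rz": 0}

```text
time_s: 11.95
ee_pos: [0.5236, -0.4027, 0.0562]
ee_rot: [-179.3, 45.0, -154.6]
force: [0.3, 0.2, -1.1]
opening: 0.0516
gripper_force: 42.8
```

Call:
send_rows:
  plan:
    - {"claw": 0.7,"x": 0,"y": 0,"z": 0,"rx": 0,"ry": 0,"rz": 0}
    - {"claw": 1,"x": 0,"y": 0,"z": 0,"rx": 0,"ry": 0,"rz": 0}
    - {"claw": 1,"x": 0,"y": 0,"z": 0,"rx": 0,"ry": 0,"rz": 0}
    - {"claw": 1,"x": 0,"y": 0,"z": 0,"rx": 0,"ry": 0,"rz": 0}
    - {"claw": 1,"x": 0,"y": 0,"z": -0.15,"rx": 0,"ry": 0,"rz": 0}
    - {"claw": 1,"x": 0,"y": 0,"z": -0.35,"rx": 0,"ry": 0,"rz": 0}
    - {"claw": 1,"x": 0,"y": 0,"z": -0.7,"rx": 0,"ry": 0,"rz": 0}
    - {"claw": 1,"x": 0,"y": 0,"z": -1,"rx": 0,"ry": 0,"rz": 0}
    - {"claw": 1,"x": 0,"y": 0,"z": -1,"rx": 0,"ry": 0,"rz": 0}

```text
time_s: 13.08
ee_pos: [0.4248, -0.4497, 0.1655]
ee_rot: [-178.9, 45.0, -154.5]
force: [-0.2, 0.8, -0.6]
opening: 0.0853
gripper_force: 0.0
```

Run:
```python
from h import *
T,im=snap('G'); cv2.imwrite('pics/scene2.png',optics.read_camera('scene')[:,:,::-1]); s=get_obs(); print(s['time_s'],s['joint_pos'],T[:3,3])
c=[.511,-.408]
print('can top/base',proj('wrist',[[*c,.094],[*c,.004]],T),proj('scene',[[*c,.094],[*c,.004]]))
a=np.array(im)[:,:,::-1][0:300,120:520]; b=cv2.imread('pics/scene2.png')[200:340,80:267]
cv2.imwrite('pics/G2.png',np.hstack([a,cv2.resize(b,(400,300))]))
```

```text
13.175 [-56.19    26.1298   0.0849 -50.064  -65.5282  13.7247] [ 0.4248 -0.4497  0.1655]
can top/base [[323.6112 212.6028]
 [324.4646 131.336 ]] [[149.5515 242.3269]
 [160.5948 257.5039]]
```

View pics/G2.png

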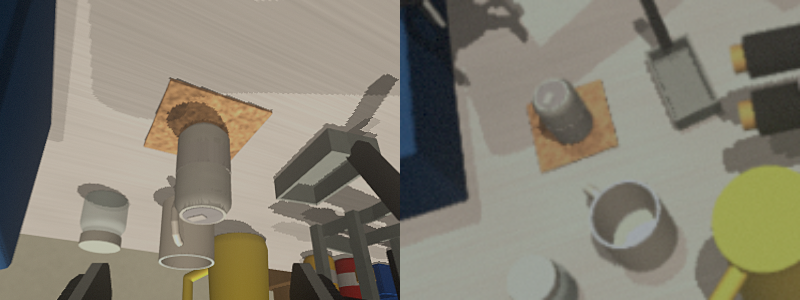

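G2 shows the can standing upright on the mat, with the mug and the narrow tray untouched. Next I'll check the lane pose against the rails in E and plan the tray grasp.

```bash
python3 - <<'E'
from h import *
TE=np.load('pics/E.npy'); TB=np.load('pics/B.npy')
p=[.6004,-.0539,-.123]
L=[(-.065,.057,.022),(-.065,-.057,.022),(-.03,.049,.022),(-.03,-.049,.022),(.08,.046,.03),(.08,-.046,.03),(.035,0,.06),(0,-.12,.16),(0,.135,.235)]
for l,a,b in zip(L,proj('wrist',place(p,L),TE),proj('wrist',place(p,L),TB)): print(l,a,b)
E
python3 - <<'E'
import cv2,numpy as np
e=cv2.imread('pics/E.png')
hsv=cv2.cvtColor(e,cv2.COLOR_BGR2HSV)
# copper spout columns/rows
m=((hsv[...,0]<14)&(hsv[...,1]>120)&(hsv[...,2]>60)); m[:170]=0;m[230:]=0;m[:,:290]=0;m[:,340:]=0
ys,xs=np.nonzero(m); print('copper',xs.min(),xs.max(),ys.min(),ys.max(),xs.mean())
for r in(96,100,110,125,150,165): print(r,e[r,255:385].mean(1).astype(int).tolist())
E
```

```text
(-0.065, 0.057, 0.022) [370.8122 104.4433] [395.201  200.8954]
(-0.065, -0.057, 0.022) [264.5576 105.0592] [318.9279 191.8375]
(-0.03, 0.049, 0.022) [360.3874 129.5697] [385.3974 221.9266]
(-0.03, -0.049, 0.022) [276.2558 129.9307] [321.3593 214.4865]
(0.08, 0.046, 0.03) [351.8399 192.0948] [371.578  286.5698]
(0.08, -0.046, 0.03) [287.8237 192.1261] [314.6439 280.3985]
(0.035, 0, 0.06) [318.8574 189.6498] [349.1289 268.8883]
(0, -0.12, 0.16) [195.9792 248.2319] [254.9862 277.4028]
(0, 0.135, 0.235) [476.5201 330.307 ] [519.1623 353.9808]
copper 310 324 187 223 316.8538461538462
96 [205, 208, 193, 125, 135, 133, 108, 99, 100, 102, 97, 89, 123, 162, 128, 136, 137, 136, 136, 135, 137, 136, 136, 137, 139, 138, 137, 139, 138, 140, 139, 139, 139, 140, 140, 142, 138, 107, 112, 116, 121, 122, 122, 121, 122, 123, 125, 125, 124, 127, 126, 126, 126, 129, 127, 125, 126, 125, 125, 125, 125, 124, 123, 124, 122, 121, 121, 120, 119, 119, 114, 111, 106, 100, 125, 211, 210, 207, 205, 205, 204, 205, 204, 204, 204, 204, 204, 205, 203, 203, 203, 203, 202, 203, 203, 203, 203, 202, 202, 202, 202, 204, 212
[... 2585 characters left out ...]
95, 95, 95, 95, 103, 107, 107, 105, 105, 105, 108, 105, 105, 105, 104, 104, 105, 108, 104]
165 [109, 109, 107, 109, 110, 110, 110, 98, 96, 98, 97, 96, 95, 97, 96, 97, 96, 97, 96, 99, 90, 66, 70, 93, 88, 85, 84, 84, 79, 63, 61, 102, 201, 216, 204, 174, 176, 176, 173, 175, 178, 178, 177, 176, 179, 176, 145, 152, 204, 209, 204, 205, 205, 205, 205, 206, 197, 172, 173, 175, 176, 176, 175, 178, 179, 178, 178, 177, 177, 174, 175, 194, 212, 213, 157, 111, 103, 106, 106, 106, 108, 104, 106, 106, 105, 103, 103, 104, 104, 105, 106, 105, 106, 105, 106, 107, 70, 68, 85, 83, 85, 75, 66, 93, 97, 97, 95, 94, 96, 94, 95, 94, 95, 96, 96, 95, 95, 105, 104, 103, 101, 102, 103, 102, 101, 102, 103, 102, 103, 104]
```

Run:
```python
from h import *
T=tool(); R1=R(6,4.6); p=np.array([.40,-.33,.28]); print(rel(T,[.41,-.42,.26],T[:3,:3]),rel(T,p,R1))
TC=np.load('pics/C.npy'); L=[(-.094,0,.107),(-.055,0,.02),(-.055,-.041,.028),(.055,.041,.028)]
print(proj('wrist',place([.503,.285,.08],L),TC)+[0,210])
```

```text
[-0.4482  0.203  -0.4773  0.      0.      0.    ] [-0.6807  0.7745 -0.4392  0.0472  0.2149  0.1044]
[[393.1499 319.7408]
 [379.5406 345.8643]
 [350.5892 349.0867]
 [409.8122 419.553 ]]
```

Call:
send_rows:
  plan:
    - {"claw": 1,"x": -0.3,"y": 0.1,"z": -0.4,"rx": 0,"ry": 0,"rz": 0}
    - {"claw": 1,"x": -0.5,"y": 0.2,"z": -0.5,"rx": 0,"ry": 0,"rz": 0}
    - {"claw": 1,"x": -0.68,"y": 0.77,"z": -0.44,"rx": 0.047,"ry": 0.215,"rz": 0.104}
    - {"claw": 1,"x": -0.68,"y": 0.77,"z": -0.44,"rx": 0.047,"ry": 0.215,"rz": 0.104}
    - {"claw": 1,"x": -0.68,"y": 0.77,"z": -0.44,"rx": 0.047,"ry": 0.215,"rz": 0.104}
    - {"claw": 1,"x": -0.68,"y": 0.77,"z": -0.44,"rx": 0.047,"ry": 0.215,"rz": 0.104}
    - {"claw": 1,"x": -0.68,"y": 0.77,"z": -0.44,"rx": 0.047,"ry": 0.215,"rz": 0.104}
    - {"claw": 1,"x": -0.68,"y": 0.77,"z": -0.44,"rx": 0.047,"ry": 0.215,"rz": 0.104}
    - {"claw": 1,"x": -0.68,"y": 0.77,"z": -0.44,"rx": 0.047,"ry": 0.215,"rz": 0.104}

```text
time_s: 14.3
ee_pos: [0.4005, -0.3302, 0.2784]
ee_rot: [179.9, 5.9, -175.2]
force: [0.0, -0.3, 0.4]
opening: 0.0856
gripper_force: 0.0
```

Call:
send_rows:
  plan:
    - {"claw": 1,"x": -0.08,"y": 1,"z": 0,"rx": 0,"ry": 0,"rz": 0}
    - {"claw": 1,"x": -0.08,"y": 1,"z": 0,"rx": 0,"ry": 0,"rz": 0}
    - {"claw": 1,"x": -0.08,"y": 1,"z": 0,"rx": 0,"ry": 0,"rz": 0}

```text
time_s: 14.68
ee_pos: [0.3991, -0.1785, 0.2807]
ee_rot: [179.9, 6.0, -175.2]
force: [-0.5, -0.1, -0.5]
opening: 0.0854
gripper_force: 0.0
```

Call:
send_rows:
  plan:
    - {"claw": 1,"x": -0.08,"y": 1,"z": 0,"rx": 0,"ry": 0,"rz": 0}
    - {"claw": 1,"x": -0.08,"y": 1,"z": 0,"rx": 0,"ry": 0,"rz": 0}
    - {"claw": 1,"x": -0.08,"y": 1,"z": 0,"rx": 0,"ry": 0,"rz": 0}

```text
time_s: 15.05
ee_pos: [0.399, -0.0278, 0.2822]
ee_rot: [179.9, 6.0, -175.1]
force: [0.2, 0.2, 0.1]
opening: 0.0854
gripper_force: 0.0
```

Call:
send_rows:
  plan:
    - {"claw": 1,"x": -0.08,"y": 1,"z": 0,"rx": 0,"ry": 0,"rz": 0}
    - {"claw": 1,"x": -0.08,"y": 1,"z": 0,"rx": 0,"ry": 0,"rz": 0}
    - {"claw": 1,"x": -0.08,"y": 1,"z": 0,"rx": 0,"ry": 0,"rz": 0}

```text
time_s: 15.42
ee_pos: [0.3988, 0.1229, 0.2835]
ee_rot: [179.9, 6.0, -175.1]
force: [0.4, -1.1, -0.2]
opening: 0.0854
gripper_force: 0.0
```

Run:
```python
from h import *
s=get_obs(); T=tool(s); print(s['time_s'],T[:3,3],s['ee_rot'],s['joint_pos'])
R1=R(6,4.6); g=np.array([.4133,.2778,.088])+.0187*R1[:,2]; print(g)
print(rel(T,g+[0,0,.07],R1)); print(rel(T,g,R1))
```

```text
15.425 [0.3988 0.1229 0.2835] [ 179.8686    5.9685 -175.1296] [  42.3381   -4.4652  -25.9375    3.9274  -63.7578 -129.0512]
[0.4152 0.278  0.0694]
[-0.0963  1.0183  0.9782  0.0009 -0.0002  0.0015]
[-0.0478  1.0173  1.4423  0.0009 -0.0002  0.0015]
```

Call:
send_rows:
  plan:
    - {"claw": 1,"x": -0.09,"y": 0.5,"z": 0.1,"rx": 0,"ry": 0,"rz": 0}
    - {"claw": 1,"x": -0.09,"y": 1,"z": 0.3,"rx": 0,"ry": 0,"rz": 0}
    - {"claw": 1,"x": -0.09,"y": 1,"z": 0.6,"rx": 0,"ry": 0,"rz": 0}
    - {"claw": 1,"x": -0.09,"y": 1,"z": 0.95,"rx": 0,"ry": 0,"rz": 0}
    - {"claw": 1,"x": -0.09,"y": 1,"z": 0.95,"rx": 0,"ry": 0,"rz": 0}

```text
time_s: 16.05
ee_pos: [0.4132, 0.27, 0.1395]
ee_rot: [-179.6, 5.5, -175.3]
force: [1.1, 0.1, 1.1]
opening: 0.0855
gripper_force: 0.0
```

Run:
```python
from h import *
s=get_obs(); T,im=snap('H'); print(T[:3,3])
R1=R(6,4.6); g=np.array([.4133,.2778,.088])+.0187*R1[:,2]; print(rel(T,g,R1))
L=[(-.094,0,.107),(-.055,-.041,.028),(.055,-.041,.028),(.055,.041,.028),(-.055,.041,.028)]; P=proj('wrist',place([.503,.285,.08],L),T); print(P)
```

```text
[0.4132 0.27   0.1395]
[ 0.0268  0.0547  0.4665 -0.0019 -0.0026  0.0005]
[[333.786  227.4664]
 [283.5396 222.12  ]
 [288.4561 316.891 ]
 [368.4991 317.3774]
 [376.4747 222.5264]]
```

Call:
send_rows:
  force: 80
  plan:
    - {"claw": 1,"x": 0.027,"y": 0.055,"z": 0.2,"rx": 0,"ry": 0,"rz": 0}
    - {"claw": 1,"x": 0.027,"y": 0.055,"z": 0.38,"rx": 0,"ry": 0,"rz": 0}
    - {"claw": 1,"x": 0.027,"y": 0.055,"z": 0.466,"rx": 0,"ry": 0,"rz": 0}
    - {"claw": 1,"x": 0.027,"y": 0.055,"z": 0.466,"rx": 0,"ry": 0,"rz": 0}
    - {"claw": 0.1,"x": 0.027,"y": 0.055,"z": 0.466,"rx": 0,"ry": 0,"rz": 0}
    - {"claw": 0.1,"x": 0.027,"y": 0.055,"z": 0.466,"rx": 0,"ry": 0,"rz": 0}
    - {"claw": 0.1,"x": 0.027,"y": 0.055,"z": 0.466,"rx": 0,"ry": 0,"rz": 0}
    - {"claw": 0.1,"x": 0.027,"y": 0.055,"z": 0.466,"rx": 0,"ry": 0,"rz": 0}
    - {"claw": 0.1,"x": 0.027,"y": 0.055,"z": 0.466,"rx": 0,"ry": 0,"rz": 0}
    - {"claw": 0.1,"x": 0.027,"y": 0.055,"z": 0.466,"rx": 0,"ry": 0,"rz": 0}
    - {"claw": 0.1,"x": 0.027,"y": 0.055,"z": 0.466,"rx": 0,"ry": 0,"rz": 0}

```text
time_s: 17.48
ee_pos: [0.4173, 0.2816, 0.0736]
ee_rot: [179.9, 6.0, -175.2]
force: [-2.4, 1.0, 5.6]
opening: 0.0151
gripper_force: 78.5
```

Run:
```python
from h import *
s=get_obs(); T=tool(s); print(T[:3,3],s['ee_rot'],s['joint_pos'])
# lifted above the lane mouth; TCP height unchanged when tray on the table
c,sn=np.cos(-.123),np.sin(-.123); z0=T[2,3]; 
man=lambda x,y:np.array([.600+c*x-sn*y,-.0565+sn*x+c*y])
Rt=R(6,-7.05)
dx=(T[0,3]-.0187*T[0,2]) # grasp point x
off=-.09+0
for mx in(-.115,0.025): print(mx, man(mx+off,0)+.0187*Rt[:2,2])
tgt=np.r_[man(-.115+off,0)+.0187*Rt[:2,2],z0+.04]
print(rel(T,[.40,.13,z0+.04],T[:3,:3]), rel(T,tgt,Rt))
```

```text
[0.4173 0.2816 0.0736] [ 179.9417    5.9528 -175.2422] [  55.1657   18.6815  -35.0178    8.4292  -32.7363 -147.3574]
-0.115 [ 0.3985 -0.0316]
0.025 [ 0.5374 -0.0488]
[ 0.1698 -0.997  -0.2868  0.      0.      0.    ] [ 0.2687 -2.0697 -0.2982  0.0072 -0.0003  0.0652]
```

Call:
send_rows:
  plan:
    - {"claw": 0.1,"x": 0,"y": 0,"z": -0.12,"rx": 0,"ry": 0,"rz": 0}
    - {"claw": 0.1,"x": 0,"y": 0,"z": -0.29,"rx": 0,"ry": 0,"rz": 0}
    - {"claw": 0.1,"x": 0.04,"y": -0.2,"z": -0.29,"rx": 0,"ry": 0,"rz": 0}
    - {"claw": 0.1,"x": 0.08,"y": -0.47,"z": -0.29,"rx": 0,"ry": 0,"rz": 0}
    - {"claw": 0.1,"x": 0.14,"y": -0.75,"z": -0.29,"rx": 0,"ry": 0,"rz": 0}
    - {"claw": 0.1,"x": 0.17,"y": -1,"z": -0.29,"rx": 0,"ry": 0,"rz": 0}
    - {"claw": 0.1,"x": 0.17,"y": -1,"z": -0.29,"rx": 0,"ry": 0,"rz": 0}

```text
time_s: 18.35
ee_pos: [0.3983, 0.1266, 0.1127]
ee_rot: [-180.0, 5.8, -175.5]
force: [0.4, -0.1, -1.1]
opening: 0.0152
gripper_force: 78.5
```

Run:
```python
from h import *
s=get_obs(); T=tool(s); print(T[:3,3],s['opening'],s['gripper_force'])
Rt=R(6,-7.05); tgt=np.array([.3985,-.0316,.115])
print(rel(T,[.395,0,.115],Rt),rel(T,tgt,Rt))
```

```text
[0.3983 0.1266 0.1127] 0.015160453456357269 78.51404428482056
[ 0.0866 -0.8395 -0.0239  0.0064 -0.0013  0.0641] [ 0.0801 -1.0513 -0.0231  0.0064 -0.0013  0.0641]
```

Call:
send_rows:
  plan:
    - {"claw": 0.1,"x": 0.02,"y": -0.25,"z": -0.02,"rx": 0.006,"ry": -0.001,"rz": 0.064}
    - {"claw": 0.1,"x": 0.05,"y": -0.55,"z": -0.02,"rx": 0.006,"ry": -0.001,"rz": 0.064}
    - {"claw": 0.1,"x": 0.07,"y": -0.82,"z": -0.02,"rx": 0.006,"ry": -0.001,"rz": 0.064}
    - {"claw": 0.1,"x": 0.08,"y": -1,"z": -0.02,"rx": 0.006,"ry": -0.001,"rz": 0.064}
    - {"claw": 0.1,"x": 0.08,"y": -1,"z": -0.02,"rx": 0.006,"ry": -0.001,"rz": 0.064}
    - {"claw": 0.1,"x": 0.08,"y": -1,"z": -0.02,"rx": 0.006,"ry": -0.001,"rz": 0.064}

```text
time_s: 19.1
ee_pos: [0.4005, -0.0206, 0.1152]
ee_rot: [179.8, 6.1, 173.2]
force: [0.1, 0.4, -1.7]
opening: 0.0149
gripper_force: 79.0
```

Run:
```python
from h import *
s=get_obs(); T,im=snap('I'); print(T[:3,3],s['ee_rot'],s['joint_pos'])
Rt=R(6,-7.05); tgt=np.array([.3985,-.0316,.0742])
print(rel(T,tgt,Rt))
v=np.vstack([im[:300]]); cv2.imwrite('pics/I2.png',cv2.resize(v[60:260,200:460,::-1],(780,600),interpolation=cv2.INTER_CUBIC))
```

```text
[ 0.4005 -0.0206  0.1152] [179.81     6.0974 173.1875] [  22.7687    5.0119  -44.5635    4.9407  -35.1238 -123.4814]
[ 0.0335 -0.0755  0.2707  0.0012  0.0005  0.0013]
```

View pics/I2.png

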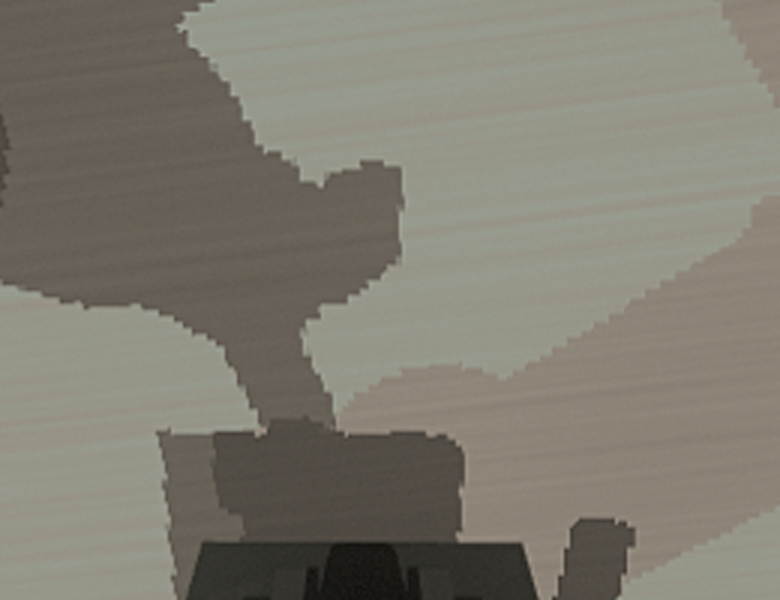

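The last picture (I2) shows the tray's front wall at crop (203–522, 545), centred and square between the fingers. I'll lower it into the flare and slide part of the way in, watching the force.

Call:
send_rows:
  plan:
    - {"claw": 0.1,"x": 0.033,"y": -0.075,"z": 0,"rx": 0.001,"ry": 0,"rz": 0.001}
    - {"claw": 0.1,"x": 0.033,"y": -0.075,"z": 0.1,"rx": 0.001,"ry": 0,"rz": 0.001}
    - {"claw": 0.1,"x": 0.033,"y": -0.075,"z": 0.2,"rx": 0.001,"ry": 0,"rz": 0.001}
    - {"claw": 0.1,"x": 0.033,"y": -0.075,"z": 0.255,"rx": 0.001,"ry": 0,"rz": 0.001}
    - {"claw": 0.1,"x": 0.033,"y": -0.075,"z": 0.262,"rx": 0.001,"ry": 0,"rz": 0.001}
    - {"claw": 0.1,"x": 0.033,"y": -0.075,"z": 0.262,"rx": 0.001,"ry": 0,"rz": 0.001}

```text
time_s: 19.9
ee_pos: [0.3983, -0.0319, 0.0759]
ee_rot: [180.0, 6.1, 173.0]
force: [-0.5, -0.8, -1.6]
opening: 0.0151
gripper_force: 79.0
```

Call:
send_rows:
  plan:
    - {"claw": 0.1,"x": -0.1,"y": 0,"z": 0.01,"rx": 0,"ry": 0,"rz": 0}
    - {"claw": 0.1,"x": -0.2,"y": 0,"z": 0.02,"rx": 0,"ry": 0,"rz": 0}
    - {"claw": 0.1,"x": -0.3,"y": 0,"z": 0.03,"rx": 0,"ry": 0,"rz": 0}
    - {"claw": 0.1,"x": -0.3,"y": 0,"z": 0.03,"rx": 0,"ry": 0,"rz": 0}
    - {"claw": 0.1,"x": -0.3,"y": 0,"z": 0.03,"rx": 0,"ry": 0,"rz": 0}

```text
time_s: 20.52
ee_pos: [0.4424, -0.0379, 0.0755]
ee_rot: [180.0, 6.0, 172.9]
force: [1.1, 0.6, -1.7]
opening: 0.0149
gripper_force: 79.0
```

Run:
```python
from h import *
s=get_obs(); T,im=snap('J'); print(s['time_s'],T[:3,3],s['ee_rot'],s['force'],s['wrist_torque'],s['opening'])
```

```text
20.525 [ 0.4424 -0.0379  0.0755] [179.9953   6.0126 172.9426] [ 1.0972  0.6082 -1.7234] [0.0154 0.4216 0.0199] 0.014949453135900232
```

Call:
send_rows:
  plan:
    - {"claw": 0.1,"x": -0.1,"y": 0,"z": 0.015,"rx": 0,"ry": 0,"rz": 0}
    - {"claw": 0.1,"x": -0.2,"y": 0,"z": 0.03,"rx": 0,"ry": 0,"rz": 0}
    - {"claw": 0.1,"x": -0.3,"y": 0,"z": 0.04,"rx": 0,"ry": 0,"rz": 0}
    - {"claw": 0.1,"x": -0.4,"y": 0,"z": 0.05,"rx": 0,"ry": 0,"rz": 0}
    - {"claw": 0.1,"x": -0.48,"y": 0,"z": 0.058,"rx": 0,"ry": 0,"rz": 0}
    - {"claw": 0.1,"x": -0.48,"y": 0,"z": 0.058,"rx": 0,"ry": 0,"rz": 0}
    - {"claw": 0.1,"x": -0.48,"y": 0,"z": 0.058,"rx": 0,"ry": 0,"rz": 0}

```text
time_s: 21.45
ee_pos: [0.5142, -0.0465, 0.0746]
ee_rot: [180.0, 6.0, 173.0]
force: [-0.5, -0.3, -2.1]
opening: 0.0148
gripper_force: 79.0
```

Run:
```python
from h import *
s=get_obs(); T=tool(s); f=np.array([np.cos(-.123),np.sin(-.123),0])
Rt=R(12,-7.05); p=T[:3,3]-.0187*T[:3,2]-.008*f+[0,0,.004]+.0187*Rt[:,2]
print(rel(T,p,Rt))
```

```text
[ 0.0373 -0.     -0.0328  0.0001 -0.0332  0.0001]
```

Call:
send_rows:
  plan:
    - {"claw": 0.5,"x": 0,"y": 0,"z": 0,"rx": 0,"ry": 0,"rz": 0}
    - {"claw": 0.5,"x": 0,"y": 0,"z": 0,"rx": 0,"ry": 0,"rz": 0}
    - {"claw": 0.5,"x": 0,"y": 0,"z": 0,"rx": 0,"ry": 0,"rz": 0}
    - {"claw": 0.5,"x": 0.037,"y": 0,"z": -0.033,"rx": 0,"ry": -0.033,"rz": 0}
    - {"claw": 0.5,"x": 0.037,"y": 0,"z": -0.033,"rx": 0,"ry": -0.033,"rz": 0}
    - {"claw": 0.5,"x": 0.037,"y": 0,"z": -0.033,"rx": 0,"ry": -0.033,"rz": 0}
    - {"claw": 0.1,"x": 0.037,"y": 0,"z": -0.033,"rx": 0,"ry": -0.033,"rz": 0}
    - {"claw": 0.1,"x": 0.037,"y": 0,"z": -0.033,"rx": 0,"ry": -0.033,"rz": 0}
    - {"claw": 0.1,"x": 0.037,"y": 0,"z": -0.033,"rx": 0,"ry": -0.033,"rz": 0}
    - {"claw": 0.1,"x": 0.037,"y": 0,"z": -0.033,"rx": 0,"ry": -0.033,"rz": 0}
    - {"claw": 0.1,"x": 0.037,"y": 0,"z": -0.033,"rx": 0,"ry": -0.033,"rz": 0}

```text
time_s: 22.82
ee_pos: [0.5097, -0.0455, 0.0796]
ee_rot: [179.9, 12.1, 173.0]
force: [1.2, -0.8, 1.2]
opening: 0.0146
gripper_force: 78.0
```

Run:
```python
from h import *
s=get_obs(); T=tool(s); f=np.array([np.cos(-.123),np.sin(-.123),0]); print(s['time_s'],T[:3,3],s['ee_rot'],s['opening'],s['joint_pos'],s['force'],T[:3,:3].T@f)
```

```text
22.825 [ 0.5097 -0.0455  0.0796] [179.9419  12.112  172.992 ] 0.014621168014405566 [  15.5074   16.3479  -39.7462   11.6775  -23.1002 -122.825 ] [ 1.1843 -0.7976  1.2259] [-0.9777 -0.0009  0.2098]
```

Call:
send_rows:
  plan:
    - {"claw": 0.1,"x": -0.03,"y": 0,"z": 0.006,"rx": 0,"ry": 0,"rz": 0}
    - {"claw": 0.1,"x": -0.06,"y": 0,"z": 0.013,"rx": 0,"ry": 0,"rz": 0}
    - {"claw": 0.1,"x": -0.09,"y": 0,"z": 0.019,"rx": 0,"ry": 0,"rz": 0}
    - {"claw": 0.1,"x": -0.11,"y": 0,"z": 0.024,"rx": 0,"ry": 0,"rz": 0}
    - {"claw": 0.1,"x": -0.11,"y": 0,"z": 0.024,"rx": 0,"ry": 0,"rz": 0}
    - {"claw": 0.1,"x": -0.11,"y": 0,"z": 0.024,"rx": 0,"ry": 0,"rz": 0}

```text
time_s: 23.58
ee_pos: [0.5232, -0.0484, 0.0797]
ee_rot: [-179.9, 11.8, 172.9]
force: [-9.5, 0.0, 14.2]
opening: 0.0146
gripper_force: 80.2
```

Call:
send_rows:
  plan:
    - {"claw": 0.1,"x": -0.015,"y": 0,"z": 0.003,"rx": 0,"ry": 0,"rz": 0}
    - {"claw": 0.1,"x": -0.025,"y": 0,"z": 0.005,"rx": 0,"ry": 0,"rz": 0}
    - {"claw": 0.1,"x": -0.025,"y": 0,"z": 0.005,"rx": 0,"ry": 0,"rz": 0}

```text
time_s: 23.95
ee_pos: [0.5268, -0.0489, 0.0797]
ee_rot: [-179.9, 11.8, 172.9]
force: [-10.4, 0.5, 13.8]
opening: 0.0143
gripper_force: 80.2
```

Call:
send_rows:
  plan:
    - {"claw": 0.1,"x": -0.01,"y": 0,"z": -0.006,"rx": 0,"ry": 0,"rz": 0}
    - {"claw": 0.1,"x": -0.02,"y": 0,"z": -0.004,"rx": 0,"ry": 0,"rz": 0}
    - {"claw": 0.1,"x": -0.02,"y": 0,"z": -0.004,"rx": 0,"ry": 0,"rz": 0}

```text
time_s: 24.32
ee_pos: [0.5319, -0.0486, 0.0799]
ee_rot: [180.0, 12.0, 173.0]
force: [-0.9, 0.1, 1.6]
opening: 0.015
gripper_force: 78.0
```

Call:
send_rows:
  plan:
    - {"claw": 0.1,"x": -0.01,"y": 0,"z": 0.002,"rx": 0,"ry": 0,"rz": 0}
    - {"claw": 0.1,"x": -0.02,"y": 0,"z": 0.004,"rx": 0,"ry": 0,"rz": 0}
    - {"claw": 0.1,"x": -0.02,"y": 0,"z": 0.004,"rx": 0,"ry": 0,"rz": 0}

```text
time_s: 24.7
ee_pos: [0.5355, -0.0489, 0.0802]
ee_rot: [180.0, 12.0, 173.0]
force: [-0.8, -0.1, -1.2]
opening: 0.0148
gripper_force: 77.9
```

Call:
send_rows:
  plan:
    - {"claw": 0.1,"x": -0.01,"y": 0,"z": 0.002,"rx": 0,"ry": 0,"rz": 0}
    - {"claw": 0.1,"x": -0.02,"y": 0,"z": 0.004,"rx": 0,"ry": 0,"rz": 0}
    - {"claw": 0.1,"x": -0.02,"y": 0,"z": 0.004,"rx": 0,"ry": 0,"rz": 0}

```text
time_s: 25.08
ee_pos: [0.5355, -0.05, 0.0799]
ee_rot: [-179.9, 11.7, 173.0]
force: [-9.1, 1.1, 5.6]
opening: 0.0148
gripper_force: 79.3
```

Run:
```python
from h import *
s=get_obs(); print(s['ee_pos'],s['force'],s['wrist_torque'])
im=optics.read_camera('scene'); cv2.imwrite('pics/scene3.png',im[:,:,::-1])
p=[.600,-.0565,-.123]
L=[(.08,.046,.03),(.08,-.046,.03),(.08,0,.03),(.076,0,.028),(.04,.0,.004),(.08,.02,.03)]
print(proj('scene',place(p,L)))
# profile along lane from under the back pipe to stop, at manifold y=+.02, -.0
for y in(-.02,0,.02):
    xs=np.arange(.06,.105,.002); q=proj('scene',place(p,[(x,y,.03) for x in xs]))
    print(y,[int(cv2.getRectSubPix(im[:,:,::-1].copy(),(1,1),tuple(map(float,a))).mean()) for a in q])
```

```text
[ 0.5355 -0.05    0.0799] [-9.1446  1.0768  5.6155] [0.5729 2.3948 0.3598]
[[318.1388 264.6865]
 [282.6606 272.2636]
 [300.4624 268.4758]
 [300.1782 267.377 ]
 [297.8193 258.7578]
 [308.1644 266.8281]]
-0.02 [62, 64, 65, 65, 73, 77, 78, 82, 92, 101, 106, 107, 97, 83, 71, 66, 64, 63, 70, 105, 131, 139, 138]
0 [61, 62, 64, 62, 62, 65, 67, 73, 86, 89, 94, 99, 95, 81, 70, 65, 64, 65, 76, 106, 128, 138, 138]
0.02 [61, 61, 63, 67, 65, 64, 61, 70, 84, 97, 105, 106, 99, 81, 70, 65, 65, 65, 82, 106, 133, 137, 139]
```

Call:
send_rows:
  plan:
    - {"claw": 0.1,"x": -0.01,"y": 0,"z": 0.002,"rx": 0,"ry": 0,"rz": 0}
    - {"claw": 0.1,"x": -0.02,"y": 0,"z": 0.004,"rx": 0,"ry": 0,"rz": 0}
    - {"claw": 0.1,"x": -0.02,"y": 0,"z": 0.004,"rx": 0,"ry": 0,"rz": 0}

```text
time_s: 25.5
ee_pos: [0.5353, -0.0503, 0.0797]
ee_rot: [-179.8, 11.4, 173.0]
force: [-21.1, 7.2, 15.0]
opening: 0.0147
gripper_force: 81.1
```

Run:
```python
from h import *
s=get_obs(); T=tool(s); print(s['ee_pos'],s['force'],s['wrist_torque'],s['ee_rot'])
c,sn=np.cos(-.123),np.sin(-.123); d=T[:3,3]-.0187*T[:3,2]-[.600,-.0565,0]
print('grasp in manifold',c*d[0]+sn*d[1],-sn*d[0]+c*d[1],d[2])
im=np.array(cv2.imread('pics/scene3.png'))
a=cv2.imread('pics/scene0.png')
p=[.600,-.0565,-.123]
for y in(-.02,0.02):
    xs=np.arange(.06,.105,.002); q=proj('scene',place(p,[(x,y,.03) for x in xs]))
    print('before',y,[int(cv2.getRectSubPix(a,(1,1),tuple(map(float,v))).mean()) for v in q])
```

```text
[ 0.5353 -0.0503  0.0797] [-21.1033   7.2242  14.962 ] [2.4806 4.6742 0.7167] [-179.8402   11.4342  172.969 ]
grasp in manifold -0.06865114738419557 -0.001681724158774646 0.09803525375615352
before -0.02 [82, 84, 84, 84, 82, 91, 100, 101, 102, 103, 106, 107, 99, 86, 72, 68, 66, 66, 73, 109, 135, 142, 141]
before 0.02 [81, 81, 81, 79, 80, 80, 80, 81, 83, 87, 99, 106, 101, 81, 69, 64, 64, 69, 85, 107, 135, 139, 140]
```

Call:
send_rows:
  plan:
    - {"claw": 0.5,"x": 0.02,"y": 0,"z": 0,"rx": 0,"ry": 0,"rz": 0}
    - {"claw": 0.8,"x": 0.03,"y": 0,"z": -0.01,"rx": 0,"ry": 0,"rz": 0}
    - {"claw": 0.8,"x": 0.03,"y": 0,"z": -0.01,"rx": 0,"ry": 0,"rz": 0}
    - {"claw": 0.8,"x": 0.15,"y": 0,"z": -0.04,"rx": 0,"ry": 0,"rz": 0}
    - {"claw": 0.8,"x": 0.3,"y": 0,"z": -0.1,"rx": 0,"ry": 0,"rz": 0}
    - {"claw": 0.8,"x": 0.4,"y": 0,"z": -0.4,"rx": 0,"ry": 0,"rz": 0}
    - {"claw": 0.8,"x": 0.5,"y": 0,"z": -0.75,"rx": 0,"ry": 0,"rz": 0}
    - {"claw": 0.8,"x": 0.5,"y": 0,"z": -1,"rx": 0,"ry": 0,"rz": 0}
    - {"claw": 0.8,"x": 0.5,"y": 0,"z": -1,"rx": 0,"ry": 0,"rz": 0}

```text
time_s: 26.62
ee_pos: [0.4394, -0.0363, 0.2153]
ee_rot: [179.8, 12.5, 173.0]
force: [0.9, 0.4, -1.1]
opening: 0.0682
gripper_force: 0.0
```

Run:
```python
from h import *
T,im=snap('K'); s=get_obs(); print(s['time_s'],T[:3,3],s['joint_pos'])
p=[.600,-.0565,-.123]
# flare/rail reference and tray rim in the same picture: sample along lane at y=+-.03, z=.028
for y in(-.03,-.02,.02,.03):
    xs=np.arange(-.06,.03,.003); q=proj('wrist',place(p,[(x,y,.028) for x in xs]),T)
    print(y,q[0].round(),q[-1].round(),[int(cv2.getRectSubPix(im.copy(),(1,1),tuple(map(float,v))).mean()) for v in q])
print('handle top',proj('wrist',place(p,[(-.069,0,.107),(-.041,0,.107)]),T))
```

```text
26.675 [ 0.4394 -0.0363  0.2153] [  20.3405   -1.8312  -36.3332    7.769   -44.7688 -122.3722]
-0.03 [294. 219.] [297. 273.] [105, 105, 104, 94, 58, 60, 61, 60, 59, 59, 68, 77, 76, 76, 77, 75, 63, 60, 60, 60, 60, 60, 58, 60, 59, 60, 59, 60, 58, 59]
-0.02 [302. 219.] [304. 273.] [105, 105, 104, 95, 59, 60, 59, 60, 60, 57, 68, 78, 75, 83, 121, 110, 68, 60, 60, 60, 60, 60, 58, 60, 59, 59, 59, 59, 59, 59]
0.02 [336. 219.] [334. 273.] [105, 103, 107, 94, 56, 60, 58, 59, 58, 56, 69, 78, 75, 103, 124, 122, 109, 109, 109, 96, 61, 58, 58, 60, 59, 58, 60, 58, 59, 60]
0.03 [344. 219.] [342. 273.] [103, 104, 105, 93, 59, 60, 58, 60, 59, 56, 70, 78, 78, 77, 75, 72, 62, 60, 59, 60, 58, 60, 61, 59, 59, 58, 57, 59, 58, 58]
handle top [[319.4171 258.4022]
 [319.4102 279.5394]]
```

```bash
cat > s3.py <<'E'
from kin import *
c,sn=np.cos(-.123),np.sin(-.123); man=lambda x,y:np.array([.600+c*x-sn*y,-.0565+sn*x+c*y])
T=tool(); r=.088; zt=.235-.0187-.002+.004
for a in(0,45,90):
    t=np.radians(a); p=np.r_[man(-r*np.cos(t),.135+r*np.sin(t)),zt]
    for fl in(0,180):
        for q in ik(p,R(0,-7.05-a+fl),6): print(a,fl,p,q.round(),round(marg(q),1))
p0=np.r_[man(-r,.135),zt]; R0=R(0,-7.05+180)
print('goto hi',rel(T,np.r_[p0[:2]-[.06,.03],.32],R(0,-7.05+85)),rel(T,np.r_[p0[:2],.32],R0))
print('arc')
for a in np.arange(9,100,9):
    t=np.radians(a); print(a,rel(T_(p0,R0),np.r_[man(-r*np.cos(t),.135+r*np.sin(t)),zt],R(0,-7.05+180-a)).round(3).tolist())
# verify lever line in stored pictures
im=cv2.imread('pics/scene3.png'); P=[.600,-.0565,-.123]
print('tip scene',proj('scene',place(P,[(-.115,.135,.242),(-.05,.135,.242)])),'B',proj('wrist',place(P,[(-.115,.135,.242),(-.05,.135,.242)]),np.load('pics/B.npy')))
E
python3 s3.py
```

```text
0 0 [0.5292 0.0883 0.2183] [  27.   14.  -13.    0.  -63. -124.] 48.1
0 180 [0.5292 0.0883 0.2183] [ 27.  14. -13.   0. -63.  56.] 48.1
45 0 [0.5624 0.1469 0.2183] [  31.   18.   -7.   -0.  -65. -173.] 4.8
45 180 [0.5624 0.1469 0.2183] [ 31.  18.  -7.  -0. -65.   7.] 54.2
90 180 [0.6274 0.1648 0.2183] [ 29.  25.   3.   0. -68. -36.] 58.9
goto hi [-0.2751  0.6547 -0.6672 -0.0498  0.0558 -0.4701] [-0.639   0.902  -0.5874 -0.1068  0.0014 -0.9941]
arc
9 [0.007, -0.092, 0.0, 0.0, 0.0, 0.05]
18 [0.029, -0.181, 0.0, 0.0, 0.0, 0.1]
27 [0.064, -0.266, 0.0, 0.0, 0.0, 0.15]
36 [0.112, -0.345, 0.0, 0.0, 0.0, 0.2]
45 [0.172, -0.415, 0.0, 0.0, 0.0, 0.25]
54 [0.242, -0.475, 0.0, 0.0, 0.0, 0.3]
63 [0.32, -0.523, 0.0, 0.0, 0.0, 0.35]
72 [0.405, -0.558, 0.0, 0.0, 0.0, 0.4]
81 [0.495, -0.579, 0.0, 0.0, 0.0, 0.45]
90 [0.587, -0.587, 0.0, 0.0, 0.0, 0.5]
99 [0.678, -0.579, 0.0, 0.0, 0.0, 0.55]
tip scene [[335.1528 147.332 ]
 [341.9995 168.6479]] B [[569.7401 243.5597]
 [540.4229 313.1652]]
```

Call:
send_rows:
  plan:
    - {"claw": 0.8,"x": 0,"y": 0,"z": -0.4,"rx": 0,"ry": 0,"rz": 0}
    - {"claw": 0.8,"x": -0.2,"y": 0.1,"z": -0.7,"rx": 0,"ry": 0,"rz": 0}
    - {"claw": 0.8,"x": -0.275,"y": 0.655,"z": -0.68,"rx": -0.05,"ry": 0.056,"rz": -0.47}
    - {"claw": 0.8,"x": -0.275,"y": 0.655,"z": -0.68,"rx": -0.05,"ry": 0.056,"rz": -0.47}
    - {"claw": 0.8,"x": -0.275,"y": 0.655,"z": -0.68,"rx": -0.05,"ry": 0.056,"rz": -0.47}
    - {"claw": 0.8,"x": -0.275,"y": 0.655,"z": -0.68,"rx": -0.05,"ry": 0.056,"rz": -0.47}
    - {"claw": 0.8,"x": -0.275,"y": 0.655,"z": -0.68,"rx": -0.05,"ry": 0.056,"rz": -0.47}
    - {"claw": 0.8,"x": -0.275,"y": 0.655,"z": -0.68,"rx": -0.05,"ry": 0.056,"rz": -0.47}
    - {"claw": 0.8,"x": -0.275,"y": 0.655,"z": -0.68,"rx": -0.05,"ry": 0.056,"rz": -0.47}
    - {"claw": 0.8,"x": -0.275,"y": 0.655,"z": -0.68,"rx": -0.05,"ry": 0.056,"rz": -0.47}
    - {"claw": 0.8,"x": -0.275,"y": 0.655,"z": -0.68,"rx": -0.05,"ry": 0.056,"rz": -0.47}

```text
time_s: 28.05
ee_pos: [0.4688, 0.0583, 0.3181]
ee_rot: [179.6, -0.3, -102.2]
force: [-0.0, 0.1, -0.4]
opening: 0.0688
gripper_force: 0.0
```

Run:
```python
from h import *
T,im=snap('L'); s=get_obs(); print(s['time_s'],T[:3,3],s['ee_rot'],s['joint_pos'])
c,sn=np.cos(-.123),np.sin(-.123); man=lambda x,y:np.array([.600+c*x-sn*y,-.0565+sn*x+c*y])
print(rel(T,np.r_[man(-.088,.135),.32],R(0,172.95)))
q=proj('wrist',place([.6,-.0565,-.123],[(-.115,.135,.242),(-.045,.135,.242),(0,.135,.242)]),T); print(q)
```

```text
28.1 [0.4688 0.0583 0.3181] [ 179.609    -0.2307 -102.2735] [ 26.811    3.9691 -10.84    -0.0696 -75.6399 -39.0677]
[-0.2808 -0.351  -0.0164  0.003   0.0009 -0.5287]
[[286.7357 259.4165]
 [197.8799 267.074 ]
 [140.7321 272.0931]]
```

Call:
send_rows:
  plan:
    - {"claw": 0.8,"x": -0.28,"y": -0.35,"z": -0.02,"rx": 0.003,"ry": 0,"rz": -0.528}
    - {"claw": 0.8,"x": -0.28,"y": -0.35,"z": -0.02,"rx": 0.003,"ry": 0,"rz": -0.528}
    - {"claw": 0.8,"x": -0.28,"y": -0.35,"z": -0.02,"rx": 0.003,"ry": 0,"rz": -0.528}
    - {"claw": 0.8,"x": -0.28,"y": -0.35,"z": -0.02,"rx": 0.003,"ry": 0,"rz": -0.528}
    - {"claw": 0.8,"x": -0.28,"y": -0.35,"z": -0.02,"rx": 0.003,"ry": 0,"rz": -0.528}
    - {"claw": 0.8,"x": -0.28,"y": -0.35,"z": -0.02,"rx": 0.003,"ry": 0,"rz": -0.528}
    - {"claw": 0.8,"x": -0.28,"y": -0.35,"z": -0.02,"rx": 0.003,"ry": 0,"rz": -0.528}
    - {"claw": 0.8,"x": -0.28,"y": -0.35,"z": -0.02,"rx": 0.003,"ry": 0,"rz": -0.528}
    - {"claw": 0.8,"x": -0.28,"y": -0.35,"z": -0.02,"rx": 0.003,"ry": 0,"rz": -0.528}
    - {"claw": 0.8,"x": -0.28,"y": -0.35,"z": -0.02,"rx": 0.003,"ry": 0,"rz": -0.528}
    - {"claw": 0.8,"x": -0.28,"y": -0.35,"z": -0.02,"rx": 0.003,"ry": 0,"rz": -0.528}

```text
time_s: 29.48
ee_pos: [0.5285, 0.0882, 0.3224]
ee_rot: [-179.8, -0.1, -7.2]
force: [-0.2, -0.0, 0.4]
opening: 0.0686
gripper_force: 0.0
```

Run:
```python
from h import *
T,im=snap('N'); s=get_obs(); print(s['time_s'],T[:3,3],s['ee_rot'])
T2=np.load('pics/L.npy'); im2=cv2.imread('pics/L.png')
P=[.6,-.0565,-.123]
for tag,TT,I in(('N',T,im),('L',T2,im2)):
  for z in(.242,.228):
    for x in(-.11,-.1,-.09,-.075,-.06):
        ys=np.arange(.095,.1851,.003); q=proj('wrist',place(P,[(x,y,z) for y in ys]),TT)
        v=[int(cv2.getRectSubPix(np.ascontiguousarray(I),(1,1),tuple(map(float,a))).mean()) if 0<=a[0]<640 and 0<=a[1]<400 else -1 for a in q]
        if z==.242: print(tag,x,v)
```

```text
29.525 [0.5285 0.0882 0.3224] [-179.8056   -0.0584   -7.1928]
N -0.11 [104, 103, 104, 105, 105, 104, 103, 100, 152, 158, 157, 157, 157, 158, 173, 46, 46, 45, 47, 45, 72, 145, 144, 143, 142, 141, 142, 143, 143, 144, 145]
N -0.1 [105, 105, 156, 160, 158, 157, 157, 156, 157, 156, 157, 156, 156, 156, 57, 48, 46, 46, 45, 47, 151, 145, 144, 144, 145, 144, 146, 146, 146, 145, 145]
N -0.09 [160, 159, 158, 157, 157, 158, 156, 157, 155, 154, 154, 155, 157, 160, 47, 50, 54, 55, 54, 47, 158, 151, 142, 143, 144, 146, 147, 145, 144, 144, 144]
N -0.075 [107, 108, 107, 140, 106, 105, 106, 106, 157, 158, 158, 157, 158, 91, 49, 51, 51, 53, 53, 128, 159, 160, 161, 160, 159, 159, 144, 145, 144, 143, 143]
N -0.06 [160, 159, 158, 164, 104, 105, 105, 159, 160, 160, 161, 160, 162, 44, 49, 49, 52, 53, 45, 161, 159, 158, 158, 158, 159, 160, 159, 159, 159, 150, 145]
L -0.11 [161, 160, 158, 157, 157, 157, 157, 158, 159, 159, 159, 159, 157, 48, 50, 60, 62, 59, 58, 55, 151, 175, 174, 174, 174, 174, 174, 173, 172, 171, 171]
L -0.1 [159, 155, 156, 157, 160, 162, 160, 159, 157, 158, 158, 159, 87, 47, 48, 61, 58, 57, 54, 42, 180, 174, 173, 174, 174, 174, 174, 173, 173, 173, 172]
L -0.09 [94, 78, 38, 37, 39, 155, 161, 160, 161, 161, 165, 177, 33, 42, 47, 56, 55, 52, 49, 109, 173, 173, 174, 174, 175, 174, 173, 172, 171, 171, 171]
L -0.075 [32, 35, 32, 34, 33, 33, 35, 34, 34, 35, 34, 41, 64, 63, 62, 62, 34, 34, 35, 36, 36, 35, 38, 38, 39, 38, 38, 35, 52, 169, 173]
L -0.06 [48, 49, 48, 48, 47, 48, 48, 49, 48, 34, 28, 29, 26, 37, 45, 31, 33, 29, 47, 62, 61, 61, 62, 63, 37, 31, 33, 35, 35, 38, 38]
```

Run:
```python
from h import *
c,sn=np.cos(-.123),np.sin(-.123); man=lambda x,y:np.array([.600+c*x-sn*y,-.0565+sn*x+c*y])
T=tool(); r=.09; zt=.218; a0=6
def pose(a): t=np.radians(a); return np.r_[man(-r*np.cos(t),.135+r*np.sin(t)),zt],R(0,-7.05+180-a)
print(rel(T,*pose(a0)).round(3)); T0=T_(*pose(a0))
for a in(14,22,30,38,46,54,62,70,78,86,90,92,94): print(a,rel(T0,*pose(a)).round(3)[[0,1,5]])
```

```text
[-0.007 -0.061  0.696 -0.001 -0.     0.033]
14 [ 0.006 -0.084  0.044]
22 [ 0.023 -0.165  0.089]
30 [ 0.052 -0.244  0.133]
38 [ 0.091 -0.318  0.178]
46 [ 0.14  -0.386  0.222]
54 [ 0.199 -0.446  0.267]
62 [ 0.264 -0.497  0.311]
70 [ 0.337 -0.539  0.356]
78 [ 0.415 -0.571  0.4  ]
86 [ 0.496 -0.591  0.444]
90 [ 0.537 -0.597  0.467]
92 [ 0.558 -0.599  0.478]
94 [ 0.579 -0.6    0.489]
```

Call:
send_rows:
  force: 30
  plan:
    - {"claw": 0.8,"x": -0.007,"y": -0.061,"z": 0,"rx": 0,"ry": 0,"rz": 0.033}
    - {"claw": 0.8,"x": -0.007,"y": -0.061,"z": 0.25,"rx": 0,"ry": 0,"rz": 0.033}
    - {"claw": 0.8,"x": -0.007,"y": -0.061,"z": 0.5,"rx": 0,"ry": 0,"rz": 0.033}
    - {"claw": 0.8,"x": -0.007,"y": -0.061,"z": 0.65,"rx": 0,"ry": 0,"rz": 0.033}
    - {"claw": 0.8,"x": -0.007,"y": -0.061,"z": 0.69,"rx": 0,"ry": 0,"rz": 0.033}
    - {"claw": 0.8,"x": -0.007,"y": -0.061,"z": 0.69,"rx": 0,"ry": 0,"rz": 0.033}
    - {"claw": 0.1,"x": -0.007,"y": -0.061,"z": 0.69,"rx": 0,"ry": 0,"rz": 0.033}
    - {"claw": 0.1,"x": -0.007,"y": -0.061,"z": 0.69,"rx": 0,"ry": 0,"rz": 0.033}
    - {"claw": 0.1,"x": -0.007,"y": -0.061,"z": 0.69,"rx": 0,"ry": 0,"rz": 0.033}
    - {"claw": 0.1,"x": -0.007,"y": -0.061,"z": 0.69,"rx": 0,"ry": 0,"rz": 0.033}
    - {"claw": 0.1,"x": -0.007,"y": -0.061,"z": 0.69,"rx": 0,"ry": 0,"rz": 0.033}
    - {"claw": 0.1,"x": -0.007,"y": -0.061,"z": 0.69,"rx": 0,"ry": 0,"rz": 0.033}

```text
time_s: 31.02
ee_pos: [0.5291, 0.0979, 0.2199]
ee_rot: [-179.8, -0.1, -13.0]
force: [-1.4, -0.3, 4.9]
opening: 0.0173
gripper_force: 34.2
```

Gripped at 17 mm opening, which matches the lever's 18 mm width. Now I'll swing it through the arc.

Call:
send_rows:
  plan:
    - {"claw": 0.1,"x": 0.006,"y": -0.084,"z": 0,"rx": 0,"ry": 0,"rz": 0.044}
    - {"claw": 0.1,"x": 0.023,"y": -0.165,"z": 0,"rx": 0,"ry": 0,"rz": 0.089}
    - {"claw": 0.1,"x": 0.052,"y": -0.244,"z": 0,"rx": 0,"ry": 0,"rz": 0.133}
    - {"claw": 0.1,"x": 0.091,"y": -0.318,"z": 0,"rx": 0,"ry": 0,"rz": 0.178}
    - {"claw": 0.1,"x": 0.14,"y": -0.386,"z": 0,"rx": 0,"ry": 0,"rz": 0.222}
    - {"claw": 0.1,"x": 0.199,"y": -0.446,"z": 0,"rx": 0,"ry": 0,"rz": 0.267}
    - {"claw": 0.1,"x": 0.264,"y": -0.497,"z": 0,"rx": 0,"ry": 0,"rz": 0.311}
    - {"claw": 0.1,"x": 0.337,"y": -0.539,"z": 0,"rx": 0,"ry": 0,"rz": 0.356}
    - {"claw": 0.1,"x": 0.415,"y": -0.571,"z": 0,"rx": 0,"ry": 0,"rz": 0.4}
    - {"claw": 0.1,"x": 0.415,"y": -0.571,"z": 0,"rx": 0,"ry": 0,"rz": 0.4}

```text
time_s: 32.28
ee_pos: [0.6092, 0.167, 0.2199]
ee_rot: [-179.9, 0.1, -85.1]
force: [-2.4, -0.9, 6.2]
opening: 0.0173
gripper_force: 34.2
```

```bash
cat > lv.py <<'E'
from h import *
s=get_obs(); T=tool(s); c,sn=np.cos(-.123),np.sin(-.123); print(s['time_s'],s['force'],s['wrist_torque'],s['opening'])
d=T[:3,3]-[.600,-.0565,0]; m=np.array([c*d[0]+sn*d[1],-sn*d[0]+c*d[1]]); print('manifold',m,'angle by pos',np.degrees(np.arctan2(m[1]-.135,-m[0])),'by yaw',(172.95-180-s['ee_rot'][2])%360)
r=.09
def pose(a): t=np.radians(a); x,y=-r*np.cos(t),.135+r*np.sin(t); return np.r_[.600+c*x-sn*y,-.0565+sn*x+c*y,.218],R(0,172.95-a)
for a in(86,90,93,95): print(a,rel(T_(*pose(78)),*pose(a)).round(3)[[0,1,5]])
E
python3 lv.py
```

```text
32.275 [-2.432  -0.9297  6.2096] [-0.3102  0.5364 -0.3249] 0.017298273309640264
manifold [-0.0183  0.2229] angle by pos 78.2297418393443 by yaw 78.02616038929239
86 [ 0.006 -0.084  0.044]
90 [ 0.013 -0.125  0.067]
93 [ 0.02  -0.155  0.083]
95 [ 0.026 -0.175  0.094]
```

Call:
send_rows:
  plan:
    - {"claw": 0.1,"x": 0.006,"y": -0.084,"z": 0,"rx": 0,"ry": 0,"rz": 0.044}
    - {"claw": 0.1,"x": 0.013,"y": -0.125,"z": 0,"rx": 0,"ry": 0,"rz": 0.067}
    - {"claw": 0.1,"x": 0.02,"y": -0.155,"z": 0,"rx": 0,"ry": 0,"rz": 0.083}
    - {"claw": 0.1,"x": 0.02,"y": -0.155,"z": 0,"rx": 0,"ry": 0,"rz": 0.083}
    - {"claw": 0.1,"x": 0.02,"y": -0.155,"z": 0,"rx": 0,"ry": 0,"rz": 0.083}

```text
time_s: 32.9
ee_pos: [0.6269, 0.1662, 0.2198]
ee_rot: [179.4, -0.1, -99.7]
force: [-16.0, 2.0, 10.3]
opening: 0.0175
gripper_force: 47.9
```

```bash
python3 lv.py
```

```text
32.9 [-15.9762   2.045   10.3138] [0.5695 4.4167 0.8105] 0.017474604205957815
manifold [-0.0006  0.2243] angle by pos 89.60722092647516 by yaw 92.60407014611887
86 [ 0.006 -0.084  0.044]
90 [ 0.013 -0.125  0.067]
93 [ 0.02  -0.155  0.083]
95 [ 0.026 -0.175  0.094]
```

Call:
send_rows:
  plan:
    - {"claw": 0.5,"x": 0,"y": 0.01,"z": 0,"rx": 0,"ry": 0,"rz": 0}
    - {"claw": 0.7,"x": 0,"y": 0.01,"z": 0,"rx": 0,"ry": 0,"rz": 0}
    - {"claw": 0.7,"x": 0,"y": 0.01,"z": 0,"rx": 0,"ry": 0,"rz": 0}
    - {"claw": 0.7,"x": 0,"y": 0.01,"z": 0,"rx": 0,"ry": 0,"rz": 0}
    - {"claw": 0.7,"x": 0,"y": 0.01,"z": -0.25,"rx": 0,"ry": 0,"rz": 0}
    - {"claw": 0.7,"x": 0,"y": 0.01,"z": -0.6,"rx": 0,"ry": 0,"rz": 0}
    - {"claw": 0.7,"x": 0,"y": 0.01,"z": -0.9,"rx": 0,"ry": 0,"rz": 0}
    - {"claw": 0.7,"x": 0,"y": 0.01,"z": -0.9,"rx": 0,"ry": 0,"rz": 0}
    - {"claw": 0.7,"x": 0,"y": 0.01,"z": -0.9,"rx": 0,"ry": 0,"rz": 0}

```text
time_s: 34.02
ee_pos: [0.6302, 0.1661, 0.3539]
ee_rot: [-180.0, 0.2, -99.9]
force: [0.0, -0.4, -0.4]
opening: 0.06
gripper_force: 0.0
```

Run:
```python
from h import *
T,im=snap('O'); s=get_obs(); print(s['time_s'],T[:3,3],s['opening'])
cv2.imwrite('pics/scene4.png',optics.read_camera('scene')[:,:,::-1])
P=[.6,-.0565,-.123]
for y in(.19,.2,.21,.22,.23,.24):
    xs=np.arange(-.04,.0401,.003); q=proj('wrist',place(P,[(x,y,.242) for x in xs]),T)
    print(y,[int(cv2.getRectSubPix(np.ascontiguousarray(im),(1,1),tuple(map(float,a))).mean()) if 0<=a[0]<640 and 0<=a[1]<400 else -1 for a in q])
# tray front edge, can and other trays unchanged in the scene camera
a=cv2.imread('pics/scene2.png').astype(int); b=cv2.imread('pics/scene4.png').astype(int)
d=np.abs(a-b).sum(2)
for n,(u,v) in dict(can=(150,245),narrow=(210,235),wide=(445,170),mug=(185,305),green=(438,227)).items(): print(n,np.median(d[v-15:v+15,u-15:u+15]),(d[v-15:v+15,u-15:u+15]>60).mean().round(3))
```

```text
34.075 [0.6302 0.1661 0.3539] 0.06006620420836461
0.19 [183, 182, 182, 184, 183, 183, 186, 55, 57, 54, 52, 53, 51, 49, 48, 47, 46, 53, 50, 48, 167, 165, 164, 178, 59, 51, 50]
0.2 [184, 183, 182, 184, 182, 182, 184, 184, 111, 54, 53, 64, 65, 66, 67, 70, 50, 55, 96, 171, 165, 166, 164, 165, 161, 162, 136]
0.21 [184, 182, 184, 182, 182, 183, 185, 185, 182, 182, 163, 64, 64, 68, 67, 70, 148, 184, 163, 167, 167, 167, 165, 165, 165, 165, 164]
0.22 [173, 168, 172, 171, 180, 185, 184, 185, 185, 183, 135, 64, 65, 68, 67, 69, 136, 182, 181, 182, 181, 180, 181, 180, 181, 184, 167]
0.23 [167, 170, 170, 169, 169, 172, 171, 171, 184, 183, 145, 63, 63, 65, 67, 66, 135, 180, 165, 130, 124, 124, 124, 147, 178, 166, 166]
0.24 [165, 170, 171, 168, 169, 171, 171, 170, 167, 171, 107, 61, 64, 64, 65, 67, 115, 123, 126, 124, 125, 125, 122, 100, 103, 103, 107]
can 25.0 0.134
narrow 10.0 0.0
wide 7.0 0.0
mug 8.0 0.0
green 14.5 0.0
```

```bash
python3 -c "
from workcell import bot
print(bot.finish_job())"
```

```text
the job is handed in; nothing more can be done
None
```

The job is handed in at about 34 s: the small can stands on the cork mat, the medium tray is against the end stop, the drain lever is fully open in line with the pipe, and I moved none of the other trays, the mug or the big can.

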